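Load the bench polisher with a few brass bag feet

TASK

Load the little bench polisher for its next run: lift the lid off its bowl by the knob and lay it on the table, then tip two, three or four of the brass bag feet out of the steel parts cup into the bowl - tilt slowly and hold once they begin to roll, because more would scratch one another - and keep at least one back in the cup as an unpolished sample. Stand the cup upright on the table again with all the other feet still in it (put any that go astray into the cup or the bowl). Then put the lid back on the bowl so that it sits flat, and push the toggle clamp's handle all the way down over centre so that its pad holds the lid; do not disturb the other things on the table.

Things in the scene. Friction and masses are not known exactly. Their poses are not given: they have to be found in the camera images.
- polisher: bench vibratory polisher, fixed: grey drive box and aluminium top plate on springs (plate top 52 mm high), a round grey bowl near its +y end, a steel toggle clamp near its -y end. Origin on the table under the bowl's axis, own z up. Plate spans own x -68 to 68, own y -216 to 70 mm; the clamp lies in the plane own x = 0, on the -y side of the bowl. Turned by up to 0.2 rad
- bowl_rim (a point): centre of the bowl's mouth, 110 mm over the table. The bowl is 108 mm across outside, 100 mm inside, with 4 mm walls
- bowl_floor (a point): centre of the bowl's inner floor, 54 mm below the rim
- lid: loose lid, about 0.16 kg: aluminium disc 116 mm across, 5 mm thick; below it a black plug 94 mm across, 10 mm deep, lower edge chamfered, that drops into the bowl's mouth with 3 mm clearance all round; black knob on top. Origin at the centre of the plug's underside, own z up: seated it is 100 mm over the table; laid on the table it stands on its plug, origin at z = 0
- lid_knob (a point): middle of the lid's knob, 37 mm above the lid's origin (22 mm above the disc's top face); the knob is a cylinder 26 mm across and 24 mm tall on a 19 mm neck
- cup: open steel parts cup, about 0.14 kg, 82 long (own x), 41 wide (own y), 44 mm tall; flat upright sides, back at own x = +34; the front, own -x, slopes up at 34 degrees from x = -32 to a low lip. Origin under the middle of its flat floor. Lip starts toward the robot within 0.5 rad. Tilted lip-down, its feet go over the lip a few at a time: first at 25 to 40 degrees, two by 30 to 45, all by 55
- cup_grip (a point): point between the cup's two flat sides, 34 mm above its underside, where two fingers can take it across its width of 41 mm
- cup_lip (a point): middle of the pouring lip, at (-48, 0, +14) mm in the cup's frame
- foot_1: brass ball foot for a bag, 0.022 kg: a 15 mm ball and a domed 15 mm collar on a short neck, 22 mm long in all along own x; it lies and rolls like a short round roller. Origin at its middle, on its axis. Four to six feet lie in the cup at the start (the others are absent)
- foot_2: brass ball foot for a bag, 0.022 kg: a 15 mm ball and a domed 15 mm collar on a short neck, 22 mm long in all along own x; it lies and rolls like a short round roller. Origin at its middle, on its axis. Four to six feet lie in the cup at the start (the others are absent)
- foot_3: brass ball foot for a bag, 0.022 kg: a 15 mm ball and a domed 15 mm collar on a short neck, 22 mm long in all along own x; it lies and rolls like a short round roller. Origin at its middle, on its axis. Four to six feet lie in the cup at the start (the others are absent)
- foot_4: brass ball foot for a bag, 0.022 kg: a 15 mm ball and a domed 15 mm collar on a short neck, 22 mm long in all along own x; it lies and rolls like a short round roller. Origin at its middle, on its axis. Four to six feet lie in the cup at the start (the others are absent)
- foot_5: brass ball foot for a bag, 0.022 kg: a 15 mm ball and a domed 15 mm collar on a short neck, 22 mm long in all along own x; it lies and rolls like a short round roller. Origin at its middle, on its axis. Four to six feet lie in the cup at the start (the others are absent)
- foot_6: brass ball foot for a bag, 0.022 kg: a 15 mm ball and a domed 15 mm collar on a short neck, 22 mm long in all along own x; it lies and rolls like a short round roller. Origin at its middle, on its axis. Four to six feet lie in the cup at the start (the others are absent)
- clamp_handle (a joint): angle of the clamp's handle: 0 open (handle about 60 degrees above level, clamp arm standing upright beside the bowl, 0.30 m high), growing as it is pushed down; a linkage brings the arm down on the lid's knob. Dead centre about 1.0, stop 1.08 rad. It stays where it is left; it takes about 1 N at its end, 3 to 8 N just before dead centre, and then stays shut
- handle_end (a point): point on the handle's axis 95 mm from its pivot, 18 mm short of the end of its 19 mm thick round black grip (the last 85 mm of the handle)
- handle_pivot (a point): axis of the handle, 162 mm from the bowl's axis on the polisher's own -y side and 171 mm over the table; its axis runs along the polisher's own x. The handle swings in the plane x = 0 of the polisher, away from the bowl, and is level (within 3 degrees) when shut
- clamp_pad: rubber-tipped sprung spindle of the clamp, 16 mm across, at the end of the clamp arm; it comes down on the top of the lid's knob and presses it with 5 to 10 N. Origin in the arm, 26 mm above the pad's face
- bone_folder: bystander: bone folder, a flat bar 153 x 21 x 8 mm, at the back of the table; leave it alone. The table between the cup, the polisher and this bar is clear but for the listed things
- key_case: bystander: black leather key case, 47 x 62 x 14 mm, at the front left; leave it alone
- wood_block: bystander: hardwood burnishing block, 30 x 36 x 30 mm, on the robot's side of the table; leave it alone
Mind the look-alikes: they are no part of the job. Of the things that look like the lid, the larger one is meant.

How it is judged:
By the outcome, as a careful person would: the job done as asked, in the order asked, and still so for the second after the job is handed in, with the robot touching nothing.
Of foot_1, foot_2, foot_3, foot_4, foot_5, foot_6 only 4 to 6 are there at a start; the rules pass over those that are not, and their reading is None.
At some moment in a run one of cup, lid may be knocked a few centimetres aside while the robot is not near it.
It also fails if it takes over 210 s, if anything falls off the work surface, if the arm or the gripper's body presses on something with over 40 N, if the wrist force passes 120 N, or if a joint passes its speed limit or range.

ROBOT

A 6-joint arm with a two-finger parallel gripper is mounted at the origin on the work surface; the furniture and walls round the work are solid. World frame = base frame: x ahead of the robot, y to its left, z up, the work surface at z = 0. Lengths are in mm, angles in rad, forces in N, time in s.
With the tool pointing down it reaches from about 350 to 975 mm from the base axis. Payload 7.1 kg.
Tool frame: the origin (TCP) lies at the centre of the arm's flange, where the gripper is bolted on; the fingertips stand 182 mm ahead of it and the grasp point (between the pads) lies 163 mm ahead of it; x points along the fingers, y is the direction in which the jaws open and shut, and the axes are right-handed (so a half turn about x gives the same grasp; the last joint's range is limited). The gripper opens to 88 mm and grips with 3 to 60 N. Pads are 20 mm wide; open, the fingers measure 115 mm over their backs; the gripper's body (75 mm by 178 mm) begins 61 mm behind the grasp point.
Start: joints at [1.22, 0.423, 1.63, -0, 1.089, -0.019], TCP at [203.559, 590.906, 404.675] pointing down, gripper open.
Joint ranges: [-3, 3], [-0.9, 2.11], [0.09, 2.58], [-1.31, 4.45], [0.11, 2.69], [-2.54, 2.54]. Speed limits (rad/s): [2.39, 2.39, 3.01, 3.14, 3.14, 3.14].

INTERFACE

Orientations are given as a rotation vector (axis times angle).
In Python, from workcell import readout, viewer, workorder, models gives the robot as it stands. The module is installed in compiled form; this text tells all that it offers.
- The arm moves only by the tool apply_moves, never from a script. Its argument "commands" is a list that holds one entry, the list of rows, each a list of 4 numbers: the shift along the world's x, y, z in m, then the turn about the world's z in rad. A call has 1 to 8 rows; each row is the pose to reach, as a shift and turn from the pose commanded when the call began; what a row does not reach only later rows make up. A row lasts 1/8 s, in which the tool goes at most 62.5 mm and 10.7 degrees, less where a joint would pass 70% of its speed; a pose out of reach is approached as far as the arm can. A call with a gripper value outside its range is refused whole. "gripper" is the finger opening in m, from 0 to 0.0878, set as the call begins (left out, the last holds). The fingers move at their own pace and stop on an object; the grip force is fixed at half the most. Time passes only in rows, so rows that repeat a pose let the fingers close. It gives the time, the measured TCP pose, the force and the opening at its end, in the units of the state.
- readout.get_obs(): the state, without advancing time (a new reading comes with each control period).
- viewer.get_image(name): name is "scene" or "top" or "wrist"; returns a dict with "color" (384x512x3 uint8, red, green, blue), "vertical_fov" (degrees; the focal length in pixels is half the picture's height over the tangent of half this angle, whatever the lens; pixels are square), "cx", "cy" (the principal point, pixels), "D" ([k1, k2, p1, p2, k3] as OpenCV has them; the pictures are not rectified), "rvec" (rotation vector, rad) and "tvec" (3), from world to camera coordinates, as OpenCV has them. Camera axes: x right, y down, z forward; pixel columns grow to the right and rows downward; lengths in mm; the calibration is good to about 2 mm. A picture is of the moment at which its call begins. There is no depth.
- workorder.close_job(): hands the job in, once; it reports no verdict.
Trained networks look in the newest picture that a camera, given by its name, has taken for a name from the list of things; names that differ only in an ending like _2 or _b are one class to them, and where a whole thing is asked for, a point or a joint stands for the part that bears it (a point fixed in the world has none). Each returns a list of dicts, best first, with "conf" (0 to 1); they miss things now and then, are a little off and sometimes report something else, mostly with a low value. They report only what shows in the picture. A call takes as long as a camera call. They do not tell look-alikes from the thing itself.
- models.search_frame(camera, label): "position" ([x, y, z] in mm, in world coordinates, good to about 4 mm: the middle of the surface that is visible of it).
- models.place_of(camera, label): "position" ([x, y, z] in mm, in world coordinates, good to about 4 mm: a listed point, or the origin of a listed thing).
The state is a dict: "t": time; "qpos": joint angles; "qvel": joint speeds; "joint_torque": joint torques, N m; "ee_pos": TCP position; "orientation": TCP orientation; "ft_force": force on the tool from outside, world axes, zero at the start; "moment": the same for the moment, N m; "width": finger opening in mm.
Only numpy, scipy, OpenCV 4.12 (cv2) and the standard library are available. Lean on these libraries where they do the work, as an engineer would, in place of code of your own. Each camera call takes 0.05 s, during which the arm holds its last target.

## Working session

There is one attempt and no reset: what is moved stays moved. The work goes in short steps, Python scripts to look and compute and a tool call to move; the robot and the scene stay as the last step left them, time stands still between calls to the robot, and variables do not carry over. Pictures are saved under pics/ and viewed, and the job is handed in when it is done.

Besides the shell and the picture viewer there is one more tool, called after "Emit:" by a JSON object that holds its "api" and its "payload", one argument or row to a line. apply_moves: Moves the arm, as the interface text tells. Its arguments: {"type":"object","properties":{"commands":{"type":"array","items":{"type":"array","items":{"type":"array","items":{"type":"number"}}}},"gripper":{"type":"number"}},"required":["commands"]}

```bash
mkdir -p pics; cat > h.py <<'E'
import numpy as np, cv2, sys
from workcell import readout, viewer, workorder, models
def K(im):
    h=im['color'].shape[0]; f=h/2/np.tan(np.radians(im['vertical_fov'])/2)
    return np.array([[f,0,im['cx']],[0,f,im['cy']],[0,0,1.]])
def proj(im,P):
    p,_=cv2.projectPoints(np.array(P,float).reshape(-1,1,3),np.array(im['rvec'],float),np.array(im['tvec'],float),K(im),np.array(im['D'],float)); return p.reshape(-1,2)
def ray(im,uv,z):
    k=K(im); D=np.array(im['D'],float); n=cv2.undistortPoints(np.array([[uv]],float),k,D).ravel()
    R,_=cv2.Rodrigues(np.array(im['rvec'],float)); t=np.array(im['tvec'],float).ravel()
    c=-R.T@t; d=R.T@np.array([n[0],n[1],1]); return c+d*(z-c[2])/d[2]
def snap(cam,name,crop=None,scale=1):
    im=viewer.get_image(cam); c=im['color'][:,:,::-1]
    if crop: c=c[crop[1]:crop[3],crop[0]:crop[2]]
    if scale!=1: c=cv2.resize(c,None,fx=scale,fy=scale,interpolation=cv2.INTER_CUBIC)
    cv2.imwrite('pics/'+name+'.png',c); return im
def st():
    o=readout.get_obs(); print('t',round(o['t'],2),'tcp',np.round(o['ee_pos'],1),'ori',np.round(o['orientation'],3),'F',np.round(o['ft_force'],1),'w',round(o['width'],1),'q6',np.round(o['qpos'],2)); return o
def find(cam,labels,f='place_of'):
    for l in labels:
        for r in getattr(models,f)(cam,l)[:4]: print(cam,l,np.round(r['position'],0),round(r['conf'],2))
E
python3 - <<'E'
from h import *
st()
for c in ['scene','top','wrist']:
    im=snap(c,c+'0',scale=1.5); 
    R,_=cv2.Rodrigues(np.array(im['rvec'],float)); print(c,-R.T@np.array(im['tvec']).ravel(),im['vertical_fov'])
for c in ['scene','top']:
    find(c,['bowl_rim','lid','lid_knob','cup','cup_grip','cup_lip','handle_end','handle_pivot','polisher','foot_1','wood_block','key_case','bone_folder'])
E
```

```text
t 0.0 tcp [203.4 590.7 403.9] ori [ 0.259  1.555 -0.262] F [-0.1  0.5  0.2] w 87.9 q6 [ 1.22  0.42  1.63 -0.    1.09 -0.02]
scene [ 123.29461256 -543.14880707  842.71330982] 57.08802834017692
top [ 366.84956677   19.01526787 1118.17826689] 56.00274729940949
wrist [134.95984112 614.16794218 383.04068519] 70.88158709383282
scene lid [ 392. -318.    2.] 0.72
scene lid [377. 352.  -4.] 0.54
scene lid_knob [522. -36. 137.] 0.69
scene lid_knob [ 386. -319.   26.] 0.67
scene cup [507. 293.  -4.] 0.65
scene cup [500. 294.  31.] 0.65
scene cup_grip [502. 291.  32.] 0.62
scene cup_lip [458. 310.  11.] 0.72
scene handle_end [ 504. -250.  251.] 0.5
scene handle_pivot [ 509. -194.  172.] 0.86
scene polisher [526. -38.   2.] 0.91
scene key_case [379. 351.  -1.] 0.75
scene bone_folder [610. 203.   3.] 0.76
top lid [ 387. -319.   -6.] 0.86
top lid [524. -37. 104.] 0.68
top lid [504. 299.   7.] 0.49
top lid_knob [526. -35. 133.] 0.7
top lid_knob [ 386. -320.   24.] 0.62
top cup [506. 294.  -2.] 0.78
top cup_grip [504. 292.  34.] 0.73
top cup_grip [504. 292.  -4.] 0.35
top cup_lip [460. 310.  16.] 0.82
top handle_end [ 507. -246.  251.] 0.54
top handle_pivot [ 509. -199.  173.] 0.89
top polisher [522. -35.  -3.] 0.74
top polisher [527. 294.  14.] 0.29
top foot_1 [508. 304.   9.] 0.54
top foot_1 [479. 305.  15.] 0.5
top foot_1 [529. 297.  14.] 0.36
top wood_block [415. 113.   0.] 0.51
top wood_block [504. 302.  10.] 0.49
top key_case [381. 354.  -2.] 0.78
top bone_folder [609. 205.   3.] 0.64
```

View pics/scene0.png

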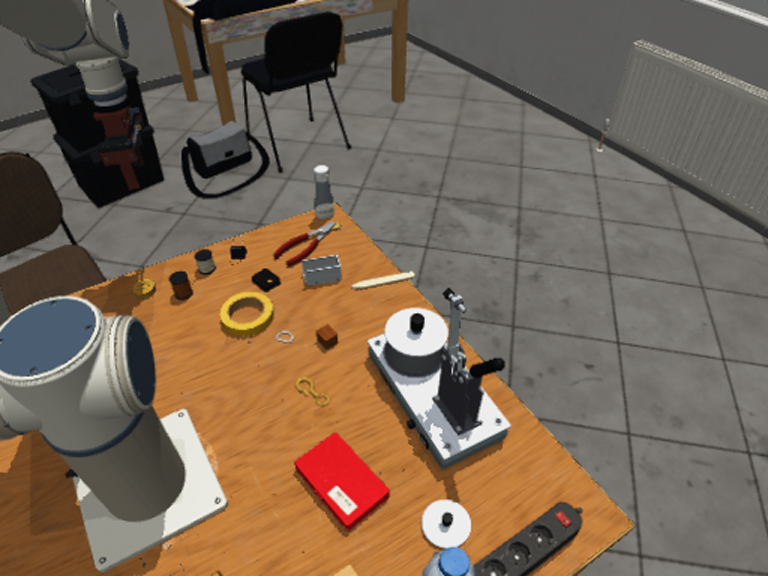

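View pics/top0.png

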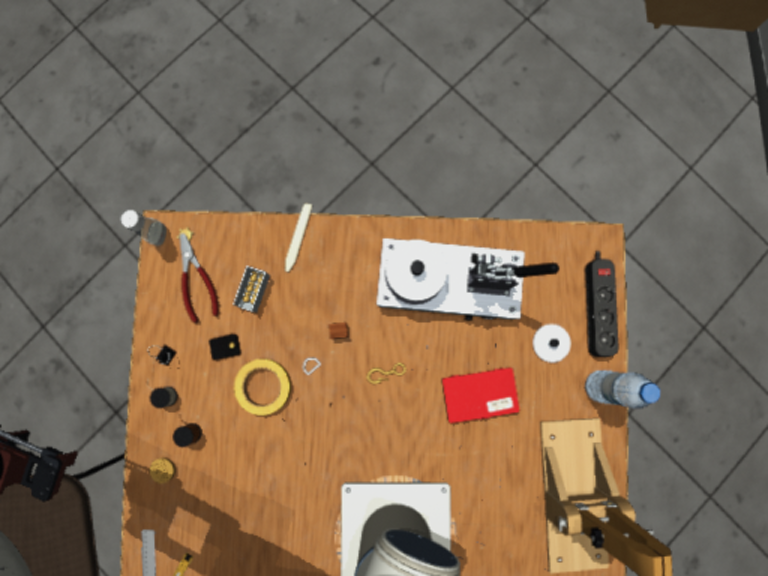

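```bash
python3 - <<'E'
from h import *
im=snap('top','crop_lids',(60,130,420,384),2)
for n,P in {'lid seated knob':(524,-36,137),'small lid knob':(386,-319,26),'cup':(504,292,34)}.items(): print(n,proj(im,[P]).round(0))
for u in [(0,0),(255,0),(0,383),(511,0)]: pass
E
```

```text
lid seated knob [[278. 178.]]
small lid knob [[369. 229.]]
cup [[168. 190.]]
```

View pics/crop_lids.png

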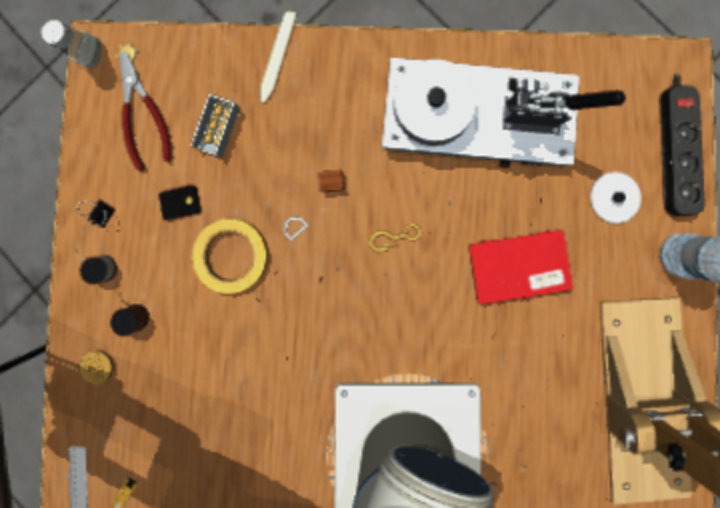

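```bash
python3 - <<'E'
from h import *
o=st(); R,_=cv2.Rodrigues(np.array(o['orientation'],float)); print(R.round(3)); 
y=R[:,1]; print('jaw angle',np.arctan2(y[1],y[0]))
for c in ['top','scene']: find(c,['clamp_pad','bowl_rim','handle_pivot','handle_end'])
snap('scene','sc_clamp',(230,170,360,320),5)
E
```

```text
t 1.5 tcp [203.6 590.9 404.6] ori [ 0.26   1.555 -0.26 ] F [-0.4  0.4 -0.2] w 87.8 q6 [ 1.22  0.42  1.63  0.    1.09 -0.02]
[[-0.     0.326  0.945]
 [-0.     0.945 -0.326]
 [-1.    -0.    -0.   ]]
jaw angle 1.2389831075893576
top clamp_pad [611. 201.   0.] 0.64
top clamp_pad [379. 351.  -2.] 0.51
top clamp_pad [ 516. -141.  285.] 0.39
top clamp_pad [526. 293.  12.] 0.22
top bowl_rim [483. 306.  14.] 0.55
top handle_pivot [ 506. -199.  174.] 0.89
top handle_pivot [482. 306.  16.] 0.29
top handle_end [ 509. -245.  250.] 0.62
scene clamp_pad [ 511. -144.  281.] 0.6
scene clamp_pad [526. -38. 101.] 0.6
scene handle_pivot [ 509. -194.  172.] 0.86
scene handle_end [ 504. -250.  251.] 0.5
```

View pics/sc_clamp.png

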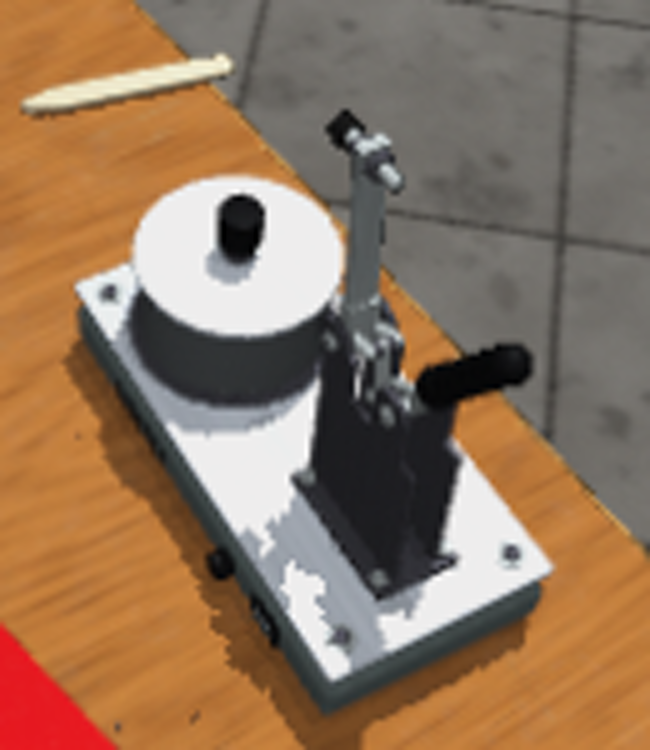

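Emit:
{"api": "apply_moves", "payload": {
  "commands": [
    [[0.02, -0.04, 0.01, -0.1], [0.04, -0.08, 0.02, -0.2], [0.06, -0.12, 0.03, -0.3], [0.08, -0.16, 0.04, -0.4], [0.1, -0.2, 0.05, -0.5], [0.12, -0.24, 0.06, -0.6], [0.14, -0.28, 0.06, -0.7], [0.16, -0.32, 0.06, -0.8]]
  ],
  "gripper": 0.06
}}

```text
t: 2.95
ee_pos: [364.0, 269.6, 465.1]
orientation: [0.883, 1.384, -0.882]
ft_force: [1.1, -0.1, 0.6]
width: 60.0
```

Emit:
{"api": "apply_moves", "payload": {
  "commands": [
    [[0.02, -0.04, 0, -0.08], [0.04, -0.08, 0, -0.16], [0.06, -0.12, 0, -0.24], [0.08, -0.16, 0, -0.32], [0.1, -0.2, 0, -0.4], [0.12, -0.23, 0, -0.48], [0.14, -0.25, 0, -0.53], [0.14, -0.25, 0, -0.53]]
  ]
}}

```text
t: 3.95
ee_pos: [504.4, 19.8, 464.7]
orientation: [1.278, 1.163, -1.277]
ft_force: [0.2, -0.1, 0.6]
width: 60.0
```

```bash
python3 - <<'E'
from h import *
st()
snap('wrist','w1',scale=1.5)
find('wrist',['bowl_rim','lid','lid_knob','handle_pivot','clamp_pad','polisher'])
find('top',['lid','lid_knob','cup'])
E
```

```text
t 3.95 tcp [504.4  19.8 464.7] ori [ 1.278  1.163 -1.277] F [ 0.2 -0.1  0.6] w 60.0 q6 [ 0.02  0.17  1.83 -0.    1.14  0.11]
wrist lid [526. -40. 102.] 0.95
wrist lid [ 389. -322.   -1.] 0.71
wrist lid_knob [527. -40. 139.] 0.79
wrist lid_knob [ 386. -321.   23.] 0.53
wrist lid_knob [525. -41. 102.] 0.37
top lid [ 386. -321.   -2.] 0.94
top lid [524. -39. 102.] 0.56
top lid_knob [ 389. -322.   24.] 0.87
top lid_knob [523. -33. 135.] 0.82
top cup [505. 290.  -9.] 0.78
```

View pics/w1.png

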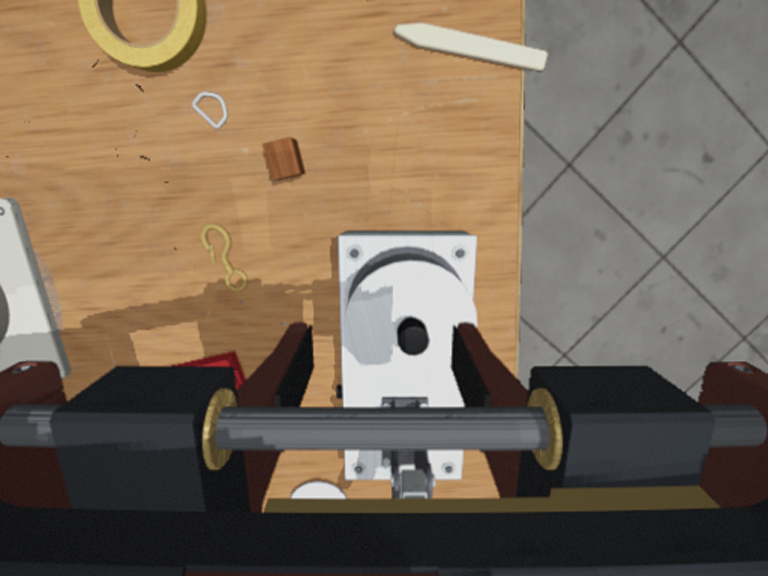

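```bash
python3 - <<'E'
from h import *
im=snap('wrist','w2',(200,140,340,330),4)
for u in [(340,236),(475,236),(345,478),(462,478)]: print(u,ray(im,np.array(u)/1.5,52).round(1))
print('knob top',ray(im,np.array((413,332))/1.5,149).round(1))
E
```

```text
(340, 236) [464.   39.2  52. ]
(475, 236) [594.9  27.5  52. ]
(345, 478) [ 436.7 -241.5   52. ]
(462, 478) [ 572.4 -254.    52. ]
knob top [523.2 -27.3 149. ]
```

View pics/w2.png

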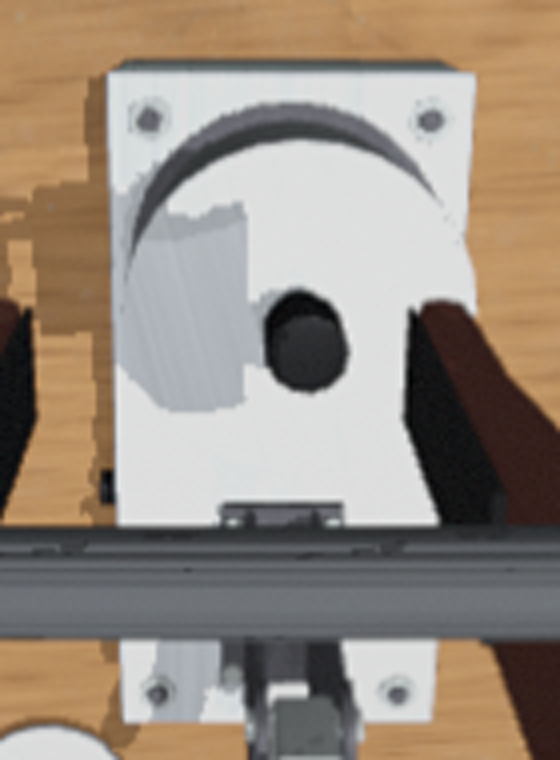

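```bash
python3 - <<'E'
from h import *
im=viewer.get_image('wrist')
for z in (149,):
  print(ray(im,(200+308/4,140+352/4),z).round(1))
# overlay check
ov=im['color'][:,:,::-1].copy()
c=np.array([524.,-36]);a=np.linspace(0,6.28,60)
for z,r in((149,13),(115,58),(110,54)):
  for p in proj(im,[(c[0]+r*np.cos(t),c[1]+r*np.sin(t),z) for t in a]): cv2.circle(ov,tuple(int(round(v)) for v in p),0,(0,0,255),-1)
cv2.imwrite('pics/ov1.png',cv2.resize(ov[140:330,200:340],None,fx=4,fy=4,interpolation=cv2.INTER_NEAREST))
im=viewer.get_image('top')
ov=im['color'][:,:,::-1].copy()
for z,r in((149,13),(115,58)):
  for p in proj(im,[(c[0]+r*np.cos(t),c[1]+r*np.sin(t),z) for t in a]): cv2.circle(ov,tuple(int(round(v)) for v in p),0,(0,0,255),-1)
E
```

```text
[524.6 -36.  149. ]
```

View pics/ov1.png

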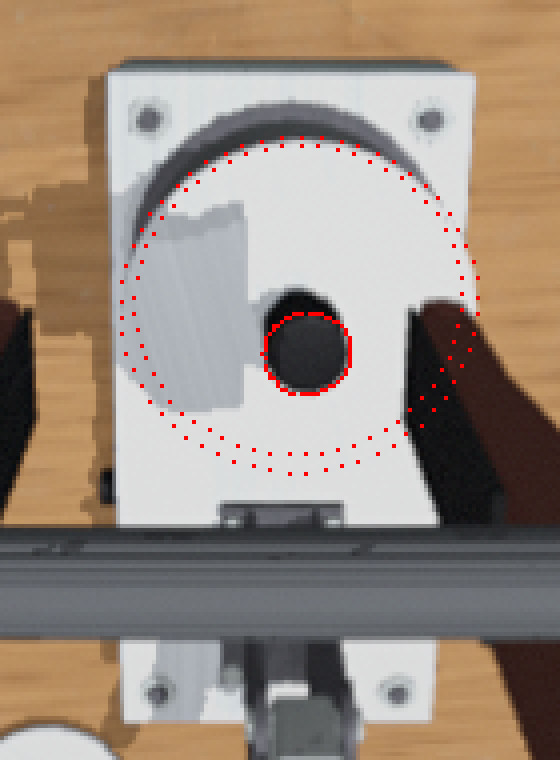

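Emit:
{"api": "apply_moves", "payload": {
  "commands": [
    [[0.01, -0.028, 0, 0], [0.02, -0.056, -0.01, 0], [0.02, -0.056, -0.05, 0], [0.02, -0.056, -0.09, 0], [0.02, -0.056, -0.12, 0], [0.02, -0.056, -0.145, 0], [0.02, -0.056, -0.162, 0], [0.02, -0.056, -0.162, 0]]
  ]
}}

```text
t: 5.6
ee_pos: [523.3, -35.1, 301.7]
orientation: [1.275, 1.166, -1.277]
ft_force: [0.4, 0.7, 0.2]
width: 60.0
```

Emit:
{"api": "apply_moves", "payload": {
  "commands": [
    [[0, 0, 0, 0], [0, 0, 0, 0], [0, 0, 0, 0], [0, 0, 0, 0], [0, 0, 0, 0]]
  ],
  "gripper": 0.0
}}

```text
t: 6.22
ee_pos: [523.8, -35.1, 303.2]
orientation: [1.276, 1.164, -1.275]
ft_force: [-0.2, -0.4, 4.6]
width: 25.4
```

Emit:
{"api": "apply_moves", "payload": {
  "commands": [
    [[0, 0, 0.01, 0], [0, 0, 0.025, 0], [0, 0, 0.05, 0], [0, 0.02, 0.06, 0], [0, 0.05, 0.06, 0], [0.002, 0.09, 0.06, 0], [0.006, 0.13, 0.06, 0], [0.006, 0.154, 0.06, 0]]
  ]
}}

```text
t: 7.22
ee_pos: [529.6, 120.6, 363.7]
orientation: [1.276, 1.165, -1.274]
ft_force: [0.7, -1.2, -1.2]
width: 25.6
```

Emit:
{"api": "apply_moves", "payload": {
  "commands": [
    [[0, 0, -0.02, 0], [0, 0, -0.05, 0], [0, 0, -0.09, 0], [0, 0, -0.12, 0], [0, 0, -0.14, 0], [0, 0, -0.15, 0], [0, 0, -0.155, 0], [0, 0, -0.155, 0]]
  ]
}}

```text
t: 8.22
ee_pos: [529.8, 119.0, 208.2]
orientation: [1.276, 1.164, -1.275]
ft_force: [-0.1, 0.6, -1.6]
width: 25.8
```

Emit:
{"api": "apply_moves", "payload": {
  "commands": [
    [[0, 0, -0.002, 0], [0, 0, -0.004, 0], [0, 0, -0.005, 0], [0, 0, -0.006, 0], [0, 0, -0.006, 0]]
  ]
}}

```text
t: 8.85
ee_pos: [529.6, 118.9, 203.1]
orientation: [1.276, 1.165, -1.276]
ft_force: [-4.7, -0.8, 14.8]
width: 25.4
```

```bash
python3 - <<'E'
from h import *
st(); find('wrist',['lid']); snap('wrist','w3')
E
```

```text
t 8.85 tcp [529.6 118.9 203.1] ori [ 1.276  1.165 -1.276] F [-4.7 -0.8 14.8] w 25.4 q6 [0.2  0.62 1.91 0.   0.61 0.29]
wrist lid [ 388. -320.   -1.] 0.75
wrist lid [525. -42. 102.] 0.72
```

View pics/w3.png

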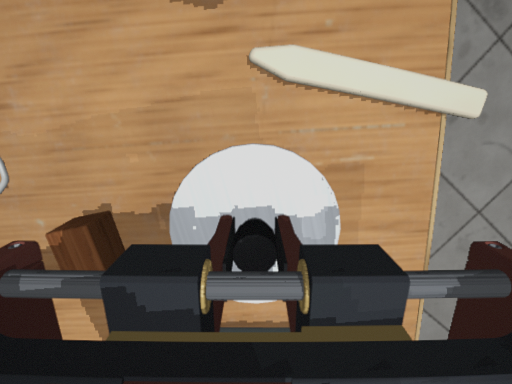

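Emit:
{"api": "apply_moves", "payload": {
  "commands": [
    [[0, 0, 0.001, 0], [0, 0, 0.001, 0], [0, 0, 0.001, 0], [0, 0, 0.03, 0], [0, 0, 0.07, 0], [0, 0, 0.11, 0], [0, 0, 0.15, 0], [0, 0, 0.19, 0]]
  ],
  "gripper": 0.06
}}

```text
t: 9.95
ee_pos: [529.4, 118.9, 392.8]
orientation: [1.276, 1.165, -1.276]
ft_force: [0.6, -0.1, 0.0]
width: 60.1
```

Emit:
{"api": "apply_moves", "payload": {
  "commands": [
    [[0, 0.03, 0.03, 0], [-0.01, 0.07, 0.05, 0.1], [-0.02, 0.1, 0.05, 0.2], [-0.03, 0.12, 0.05, 0.3], [-0.03, 0.13, 0.05, 0.3], [-0.03, 0.13, 0.05, 0.3]]
  ]
}}

```text
t: 10.7
ee_pos: [499.8, 249.2, 441.5]
orientation: [1.055, 1.3, -1.055]
ft_force: [0.0, 0.2, 0.3]
width: 59.9
```

```bash
python3 - <<'E'
from h import *
st()
find('wrist',['cup','cup_grip','cup_lip','foot_1','lid'])
find('top',['lid','cup','cup_grip','cup_lip','bowl_rim','bowl_floor'])
snap('wrist','w4',scale=1.5)
E
```

```text
t 10.7 tcp [499.8 249.2 441.5] ori [ 1.055  1.3   -1.055] F [0.  0.2 0.3] w 59.9 q6 [ 0.44  0.28  1.74 -0.    1.11  0.23]
wrist lid [530. 114.   3.] 0.88
top lid [ 390. -319.   -8.] 0.82
top lid [521. -38. 100.] 0.79
top cup [505. 292.  -4.] 0.77
top cup_lip [461. 309.  16.] 0.84
top cup_lip [504. 291.  -5.] 0.74
```

View pics/w4.png

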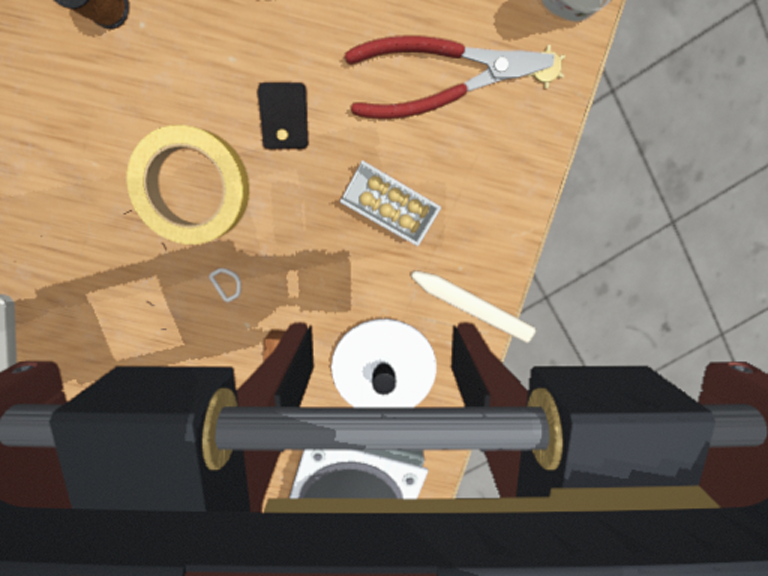

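```bash
python3 - <<'E'
from h import *
im=snap('wrist','w5',(210,95,310,175),7)
E
```

```text
(no output)
```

View pics/w5.png

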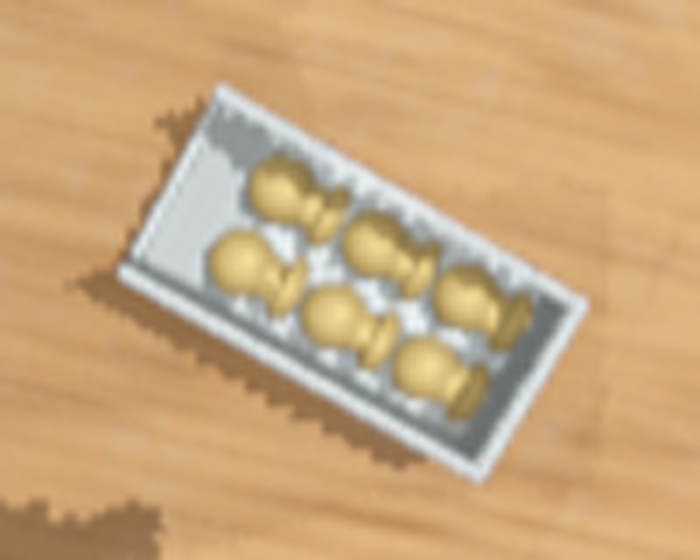

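```bash
python3 - <<'E'
from h import *
im=viewer.get_image('wrist')
c=lambda u:(210+u[0]/7,95+u[1]/7)
B1=ray(im,c((585,305)),44);B2=ray(im,c((480,479)),44)
for z in (14,44):
  F1=ray(im,c((219,88)),z);F2=ray(im,c((122,272)),z)
  print(z,F1.round(1),F2.round(1),np.linalg.norm(F1-F2).round(1), np.linalg.norm((F1+F2-B1-B2)[:2]/2).round(1))
print(B1.round(1),B2.round(1),np.linalg.norm(B1-B2))
d=B1-B2; a=np.arctan2(d[1],d[0])-np.pi/2; print('own x ang',a)
m=(B1+B2)/2; ux=np.array([np.cos(a),np.sin(a),0]); print('origin',(m-34*ux).round(1))
for z in (14,44):
  F=(ray(im,c((219,88)),z)+ray(im,c((122,272)),z))/2; v=m-F; print(z,np.arctan2(v[1],v[0]))
E
```

```text
14 [463.1 327.5  14. ] [450.4 286.6  14. ] 42.9 83.9
44 [464.7 326.9  44. ] [452.9 289.   44. ] 39.7 82.3
[543.2 301.7  44. ] [530.9 263.7  44. ] 39.94789704670868
own x ang -0.3119238105164506
origin [504.7 293.1  44. ]
14 -0.29457979403726103
44 -0.31201196528997505
```

Emit:
{"api": "apply_moves", "payload": {
  "commands": [
    [[0, 0.01, 0, 0.15], [0.002, 0.02, -0.01, 0.3], [0.003, 0.03, -0.02, 0.45], [0.005, 0.04, -0.04, 0.6], [0.005, 0.044, -0.06, 0.75], [0.005, 0.044, -0.08, 0.9], [0.005, 0.044, -0.1, 1.05], [0.005, 0.044, -0.1, 1.05]]
  ]
}}

```text
t: 12.4
ee_pos: [504.1, 292.7, 340.3]
orientation: [0.244, 1.559, -0.247]
ft_force: [0.4, -0.5, -0.2]
width: 60.3
```

```bash
python3 - <<'E'
from h import *
st()
im=snap('wrist','w6',scale=1.5)
E
```

```text
t 12.4 tcp [504.1 292.7 340.3] ori [ 0.244  1.559 -0.247] F [ 0.4 -0.5 -0.2] w 60.3 q6 [ 0.51  0.44  1.77 -0.    0.93 -0.75]
```

View pics/w6.png

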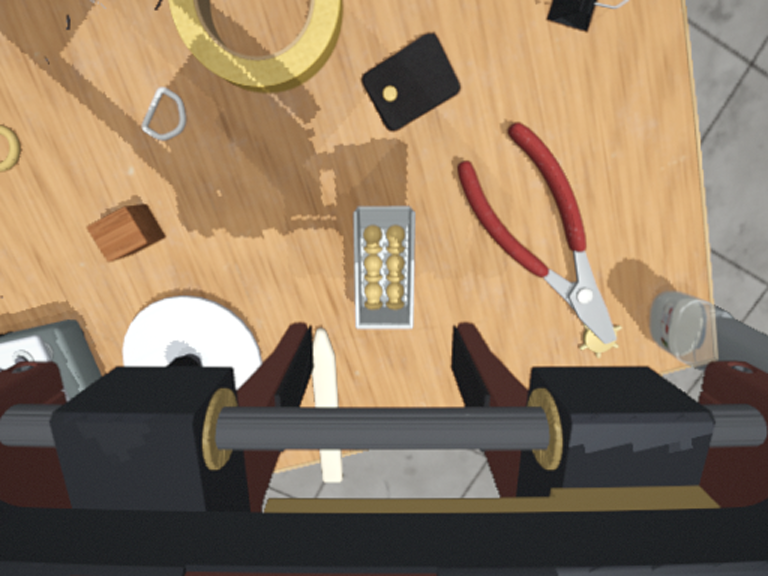

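Emit:
{"api": "apply_moves", "payload": {
  "commands": [
    [[0, 0, -0.03, 0], [0, 0, -0.06, 0], [0, 0, -0.09, 0], [0, 0, -0.115, 0], [0, 0, -0.13, 0], [0, 0, -0.138, 0], [0, 0, -0.142, 0], [0, 0, -0.142, 0]]
  ]
}}

```text
t: 13.45
ee_pos: [504.8, 293.0, 200.1]
orientation: [0.245, 1.556, -0.245]
ft_force: [0.2, -0.2, 0.2]
width: 59.8
```

Emit:
{"api": "apply_moves", "payload": {
  "commands": [
    [[0, 0, 0, 0], [0, 0, 0, 0], [0, 0, 0, 0], [0, 0, 0, 0], [0, 0, 0, 0]]
  ],
  "gripper": 0.0
}}

```text
t: 14.08
ee_pos: [504.7, 293.0, 200.1]
orientation: [0.245, 1.556, -0.244]
ft_force: [-0.4, -0.2, 5.3]
width: 40.7
```

```bash
python3 - <<'E'
from h import *
st()
im=snap('wrist','w7',scale=1.5)
E
```

```text
t 14.07 tcp [504.7 293.  200.1] ori [ 0.245  1.556 -0.244] F [-0.4 -0.2  5.3] w 40.7 q6 [ 0.51  0.66  1.82  0.    0.66 -0.75]
```

View pics/w7.png

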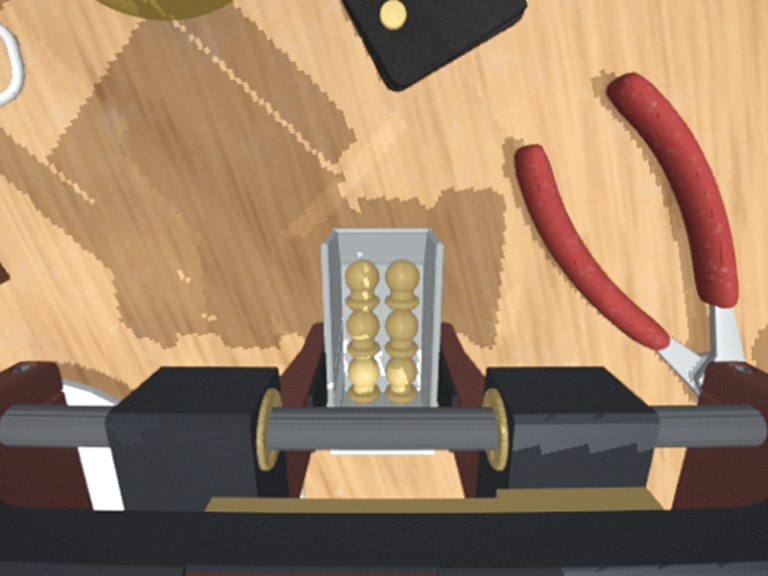

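Emit:
{"api": "apply_moves", "payload": {
  "commands": [
    [[0, 0, 0.01, 0], [0, 0, 0.03, 0], [0, 0, 0.06, 0], [0, 0, 0.09, 0], [0, 0, 0.12, 0], [0, 0, 0.14, 0], [0, 0, 0.145, 0], [0, 0, 0.145, 0]]
  ]
}}

```text
t: 15.12
ee_pos: [504.3, 292.8, 345.0]
orientation: [0.245, 1.557, -0.245]
ft_force: [-0.8, 0.5, -2.9]
width: 40.8
```

Emit:
{"api": "apply_moves", "payload": {
  "commands": [
    [[0, -0.015, 0, -0.08], [0.002, -0.035, 0, -0.2], [0.004, -0.065, 0, -0.33], [0.006, -0.095, 0, -0.46], [0.008, -0.125, 0, -0.59], [0.01, -0.155, 0, -0.72], [0.01, -0.18, 0, -0.83], [0.01, -0.19, 0, -0.88]]
  ]
}}

```text
t: 16.12
ee_pos: [514.2, 101.8, 343.7]
orientation: [0.927, 1.365, -0.929]
ft_force: [-0.7, 0.0, -2.9]
width: 40.8
```

Emit:
{"api": "apply_moves", "payload": {
  "commands": [
    [[0, -0.015, 0, -0.07], [0.002, -0.035, 0, -0.16], [0.004, -0.06, 0, -0.25], [0.006, -0.085, 0, -0.34], [0.007, -0.105, 0, -0.42], [0.007, -0.12, 0, -0.47], [0.007, -0.12, 0, -0.47], [0.007, -0.12, 0, -0.47]]
  ]
}}

```text
t: 17.12
ee_pos: [521.5, -16.6, 344.5]
orientation: [1.275, 1.166, -1.275]
ft_force: [-0.1, 0.8, -3.3]
width: 40.9
```

```bash
python3 - <<'E'
from h import *
st()
im=snap('wrist','w8',scale=1.5)
snap('scene','s8',(220,150,380,310),4)
find('scene',['bowl_rim']);find('top',['lid','bowl_rim'])
E
```

```text
t 17.12 tcp [521.5 -16.6 344.5] ori [ 1.275  1.166 -1.275] F [-0.1  0.8 -3.3] w 40.9 q6 [-0.05  0.36  1.9   0.    0.88  0.03]
scene bowl_rim [521. -37. 109.] 0.84
scene bowl_rim [529. 119.  38.] 0.52
scene bowl_rim [517. -17. 180.] 0.35
top lid [ 390. -319.   -8.] 0.82
top lid [521. -38. 100.] 0.79
```

View pics/w8.png

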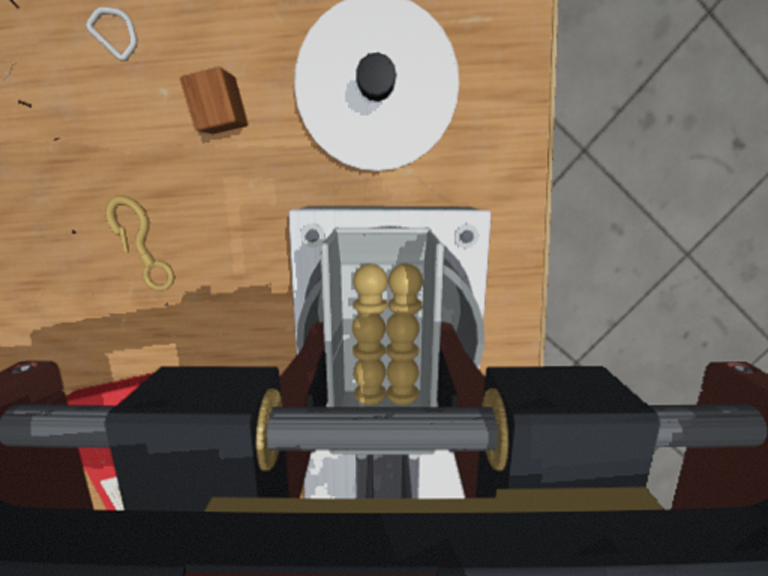

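View pics/s8.png

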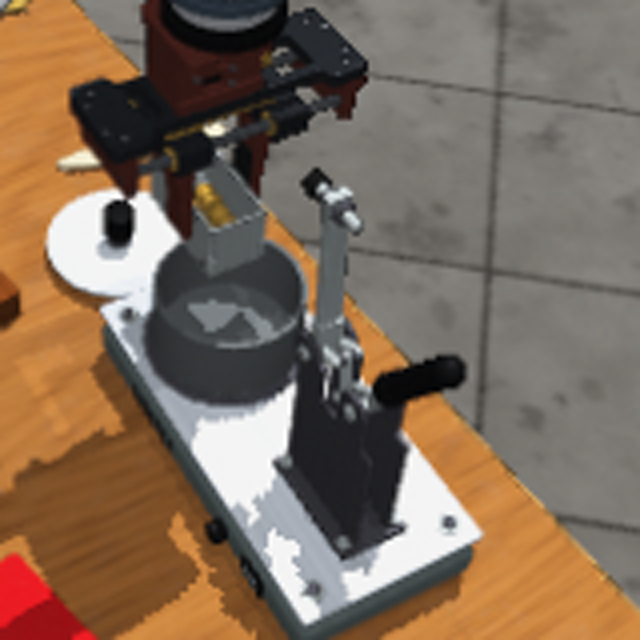

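Emit:
{"api": "apply_moves", "payload": {
  "commands": [
    [[0, -0.01, 0, 0], [0, -0.025, -0.005, 0], [0, -0.036, -0.013, 0], [0, -0.04, -0.022, 0], [0, -0.04, -0.028, 0], [0, -0.04, -0.03, 0], [0, -0.04, -0.03, 0]]
  ]
}}

```text
t: 18.25
ee_pos: [521.6, -56.8, 314.5]
orientation: [1.276, 1.165, -1.276]
ft_force: [-0.0, 0.8, -2.1]
width: 40.8
```

```bash
python3 - <<'E'
from h import *
st()
snap('scene','s9',(220,150,380,310),4)
E
```

```text
t 18.25 tcp [521.6 -56.8 314.5] ori [ 1.276  1.165 -1.276] F [-0.   0.8 -2.1] w 40.8 q6 [-0.13  0.41  1.91  0.    0.82 -0.04]
```

View pics/s9.png

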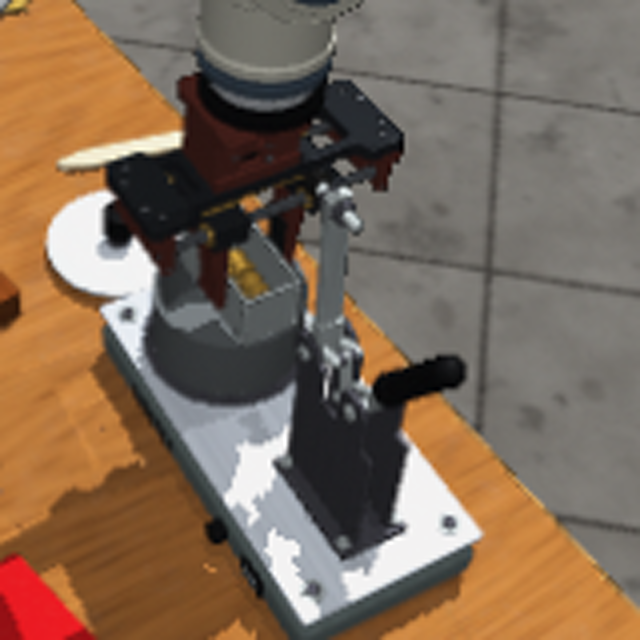

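Emit:
{"api": "apply_moves", "payload": {
  "commands": [
    [[0, 0, -0.003, 0], [0, 0.001, -0.005, 0], [0, 0.003, -0.007, 0], [0, 0.005, -0.009, 0], [0.001, 0.007, -0.011, 0], [0.001, 0.009, -0.0125, 0], [0.001, 0.01, -0.014, 0], [0.001, 0.01, -0.014, 0]]
  ]
}}

```text
t: 19.3
ee_pos: [522.8, -46.9, 300.6]
orientation: [1.276, 1.165, -1.275]
ft_force: [0.4, -0.2, 3.3]
width: 40.6
```

```bash
python3 - <<'E'
from h import *
st()
snap('scene','s10',(220,150,380,310),4)
snap('wrist','w10',(150,100,370,300),3)
E
```

```text
t 19.3 tcp [522.8 -46.9 300.6] ori [ 1.276  1.165 -1.275] F [ 0.4 -0.2  3.3] w 40.6 q6 [-0.11  0.43  1.92  0.    0.79 -0.02]
```

View pics/s10.png

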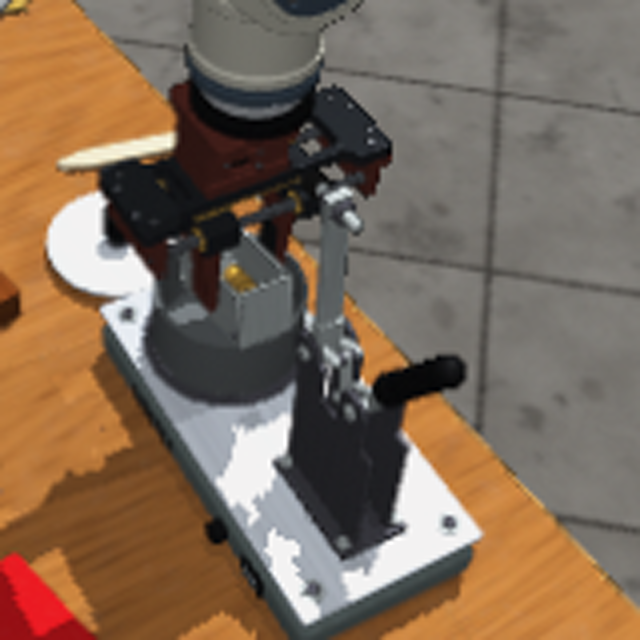

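View pics/w10.png

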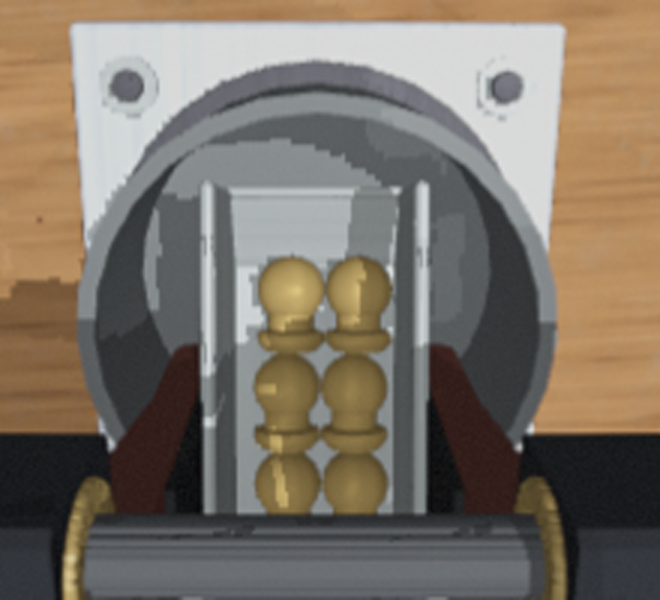

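Emit:
{"api": "apply_moves", "payload": {
  "commands": [
    [[0, 0.001, -0.001, 0], [0, 0.002, -0.002, 0], [0, 0.003, -0.003, 0], [0, 0.0035, -0.004, 0], [0, 0.0035, -0.0045, 0], [0, 0.0035, -0.0045, 0]]
  ]
}}

```text
t: 20.15
ee_pos: [522.8, -43.4, 296.3]
orientation: [1.277, 1.165, -1.275]
ft_force: [0.5, 1.9, 5.8]
width: 40.9
```

```bash
python3 - <<'E'
from h import *
st()
snap('scene','s11',(250,190,320,270),7)
snap('wrist','w11',(150,100,370,300),3)
E
```

```text
t 20.15 tcp [522.8 -43.4 296.3] ori [ 1.277  1.165 -1.275] F [0.5 1.9 5.8] w 40.9 q6 [-0.11  0.44  1.92  0.    0.78 -0.01]
```

View pics/s11.png

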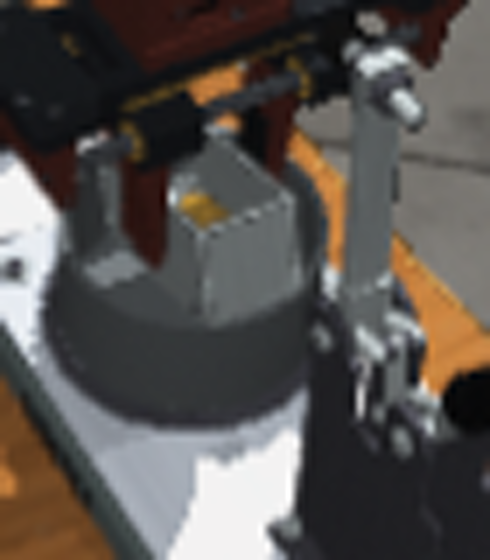

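View pics/w11.png

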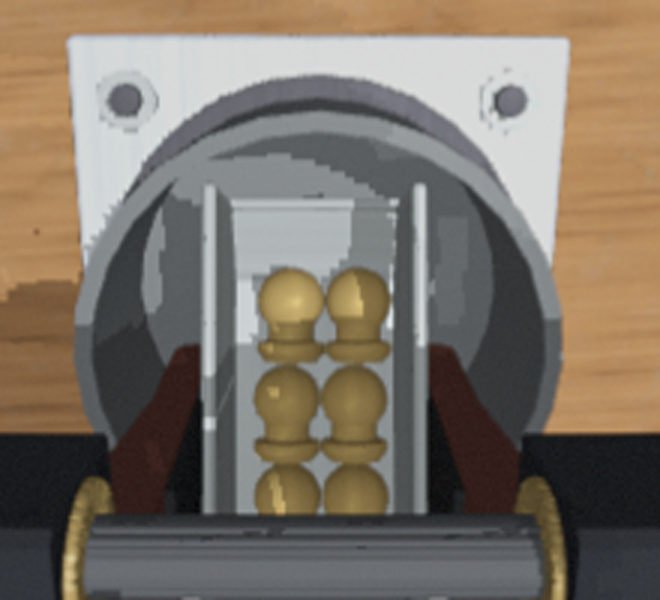

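```bash
cat >> h.py <<'E'
def tiltpred(im,o,ths,g=37,x0=0):
    tcp=np.array(o['ee_pos']); G=tcp-[0,0,163]; R,_=cv2.Rodrigues(np.array(o['orientation'],float)); y=R[:,1]
    ux=np.array([y[1],-y[0],0]) # cup own x (away from lip)
    for th in ths:
        c,s=np.cos(np.radians(th)),np.sin(np.radians(th)); out=[]
        for (x,z) in [(-48,14),(-48,44),(-32,0)]:
            x-=x0; z-=g; P=G+ux*(x*c-z*s)+np.array([0,0,x*s+z*c]); out+=[proj(im,[P])[0].round(1)]
        print(th,*out)
E
python3 - <<'E'
from h import *
o=st(); im=viewer.get_image('wrist'); tiltpred(im,o,[0,5,10,15,20,25,30])
E
```

```text
t 20.25 tcp [522.8 -43.4 296.3] ori [ 1.277  1.165 -1.275] F [1.3 1.8 5. ] w 40.7 q6 [-0.11  0.44  1.92  0.    0.78 -0.01]
0 [255.2 156.7] [255.5 165.2] [255.1 177.2]
5 [255.2 159.2] [255.5 163. ] [255.1 181.1]
10 [255.2 162.2] [255.4 161.6] [255.1 185.3]
15 [255.1 165.6] [255.4 160.9] [255.  189.7]
20 [255.1 169.4] [255.3 160.9] [255.  194.3]
25 [255.1 173.4] [255.3 161.6] [255.  199.1]
30 [255.1 177.8] [255.3 162.8] [255.  204.1]
```

Emit:
{"api": "apply_moves", "payload": {
  "commands": [
    [[0, 0.0005, -0.001, 0], [0, 0.001, -0.002, 0], [0, 0.0015, -0.003, 0], [0, 0.002, -0.004, 0], [0, 0.002, -0.0045, 0], [0, 0.002, -0.0045, 0]]
  ]
}}

```text
t: 21.05
ee_pos: [522.8, -41.4, 291.8]
orientation: [1.277, 1.164, -1.275]
ft_force: [1.9, 1.8, 4.7]
width: 40.6
```

```bash
python3 - <<'E'
from h import *
o=st()
im=snap('wrist','w12',(150,100,370,300),3)
tiltpred(im,o,[20,25,30,35])
E
```

```text
t 21.05 tcp [522.8 -41.4 291.8] ori [ 1.277  1.164 -1.275] F [1.9 1.8 4.7] w 40.6 q6 [-0.1   0.44  1.93  0.    0.77 -0.01]
20 [255.  169.4] [255.2 160.9] [254.9 194.3]
25 [254.9 173.4] [255.1 161.6] [254.9 199.1]
30 [254.9 177.8] [255.1 162.8] [254.8 204.1]
35 [254.9 182.4] [255.1 164.6] [254.8 209.2]
```

View pics/w12.png

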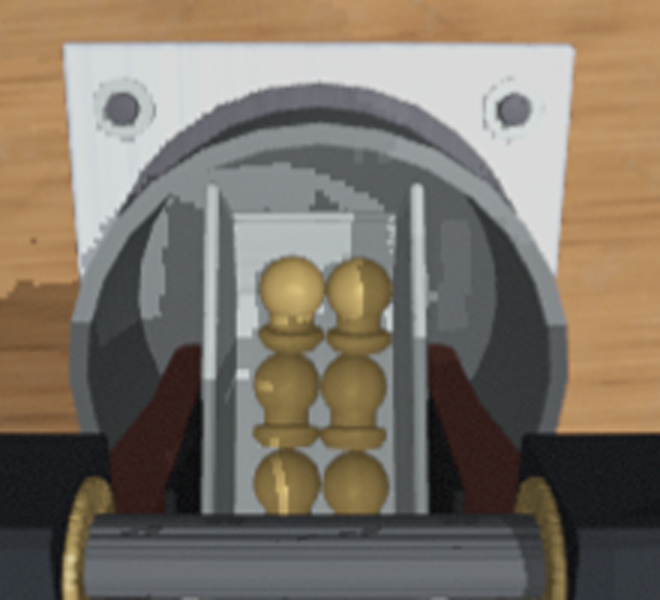

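Emit:
{"api": "apply_moves", "payload": {
  "commands": [
    [[0, 0.0005, -0.001, 0], [0, 0.001, -0.002, 0], [0, 0.001, -0.0025, 0], [0, 0.001, -0.0025, 0], [0, 0.001, -0.0025, 0]]
  ]
}}

```text
t: 21.72
ee_pos: [522.9, -40.4, 289.4]
orientation: [1.277, 1.164, -1.275]
ft_force: [2.5, 3.1, 5.9]
width: 40.4
```

```bash
python3 - <<'E'
from h import *
o=st()
im=snap('wrist','w13',(150,100,370,300),3)
tiltpred(im,o,[25,30,35,40])
E
```

```text
t 21.73 tcp [522.9 -40.4 289.4] ori [ 1.277  1.164 -1.275] F [2.5 3.1 5.9] w 40.4 q6 [-0.1   0.45  1.93  0.    0.77 -0.01]
25 [255.  173.4] [255.2 161.6] [254.9 199.1]
30 [254.9 177.8] [255.1 162.8] [254.9 204.1]
35 [254.9 182.4] [255.1 164.6] [254.9 209.2]
40 [254.9 187.2] [255.1 166.8] [254.9 214.4]
```

View pics/w13.png

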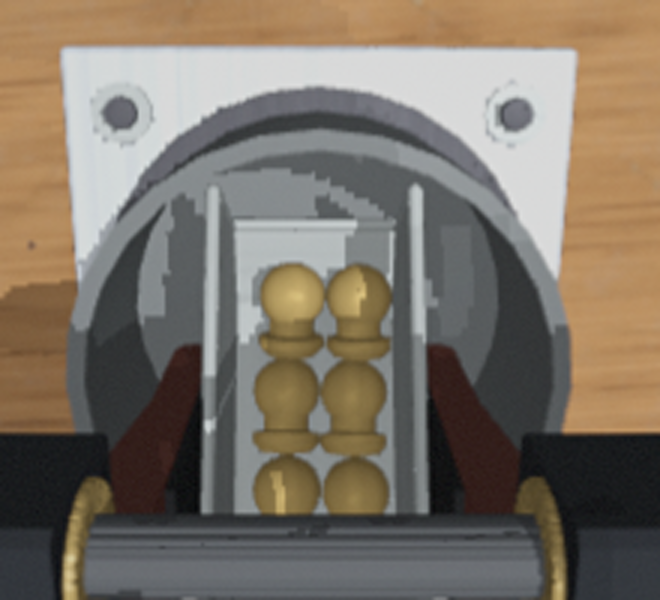

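Emit:
{"api": "apply_moves", "payload": {
  "commands": [
    [[0, 0.0005, -0.001, 0], [0, 0.001, -0.002, 0], [0, 0.001, -0.0025, 0], [0, 0.001, -0.0025, 0], [0, 0.001, -0.0025, 0]]
  ]
}}

```text
t: 22.4
ee_pos: [522.9, -39.5, 286.8]
orientation: [1.276, 1.164, -1.275]
ft_force: [2.7, 2.8, 5.6]
width: 40.9
```

```bash
python3 - <<'E'
from h import *
o=st()
im=snap('wrist','w14',(150,100,370,300),3)
E
```

```text
t 22.4 tcp [522.9 -39.5 286.8] ori [ 1.276  1.164 -1.275] F [2.7 2.8 5.6] w 40.9 q6 [-0.1   0.45  1.93  0.    0.76 -0.01]
```

View pics/w14.png

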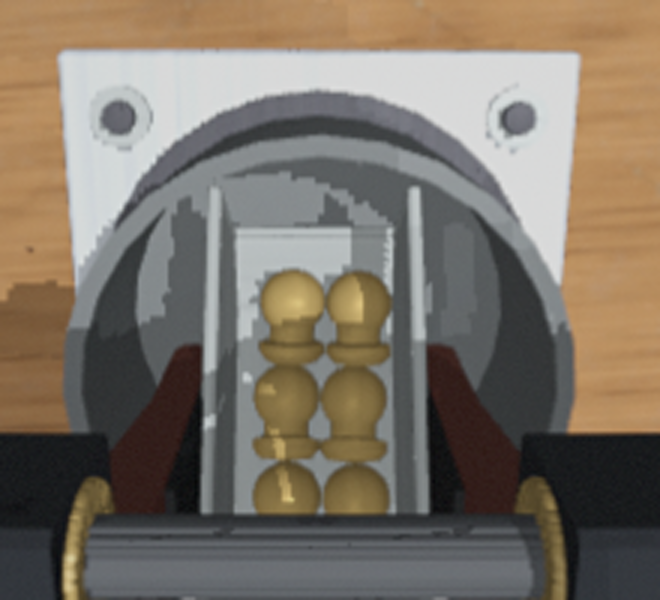

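Emit:
{"api": "apply_moves", "payload": {
  "commands": [
    [[0, 0.0005, -0.001, 0], [0, 0.0008, -0.002, 0], [0, 0.0008, -0.002, 0], [0, 0.0008, -0.002, 0], [0, 0.0008, -0.002, 0]]
  ]
}}

```text
t: 23.08
ee_pos: [522.8, -38.8, 284.8]
orientation: [1.276, 1.164, -1.275]
ft_force: [4.7, 2.7, 4.6]
width: 40.7
```

```bash
python3 - <<'E'
from h import *
o=st()
im=snap('wrist','w15',(150,100,370,300),3)
E
```

```text
t 23.07 tcp [522.8 -38.8 284.8] ori [ 1.276  1.164 -1.275] F [4.7 2.7 4.6] w 40.7 q6 [-0.1   0.45  1.93  0.    0.76 -0.01]
```

View pics/w15.png

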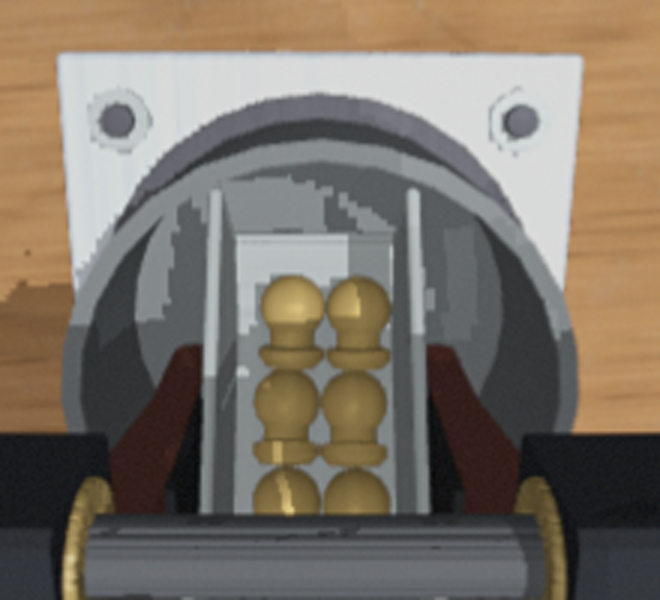

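Emit:
{"api": "apply_moves", "payload": {
  "commands": [
    [[0, 0.0004, -0.001, 0], [0, 0.0007, -0.002, 0], [0, 0.0007, -0.002, 0], [0, 0.0007, -0.002, 0]]
  ]
}}

```text
t: 23.62
ee_pos: [522.8, -38.1, 282.8]
orientation: [1.276, 1.164, -1.275]
ft_force: [4.2, 0.9, 4.7]
width: 40.9
```

```bash
python3 - <<'E'
from h import *
o=st()
im=snap('wrist','w16',(150,100,370,300),3)
E
```

```text
t 23.62 tcp [522.8 -38.1 282.8] ori [ 1.276  1.164 -1.275] F [4.2 0.9 4.7] w 40.9 q6 [-0.1   0.46  1.93 -0.    0.75 -0.  ]
```

View pics/w16.png

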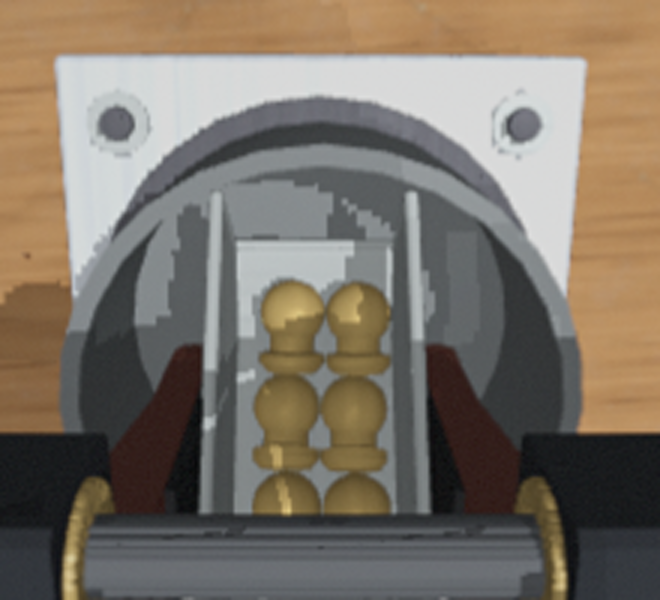

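Emit:
{"api": "apply_moves", "payload": {
  "commands": [
    [[0, 0.0004, -0.001, 0], [0, 0.0005, -0.002, 0], [0, 0.0005, -0.002, 0], [0, 0.0005, -0.002, 0]]
  ]
}}

```text
t: 24.18
ee_pos: [522.7, -37.5, 280.7]
orientation: [1.276, 1.165, -1.276]
ft_force: [5.5, 1.0, 4.5]
width: 40.6
```

```bash
python3 - <<'E'
from h import *
o=st()
im=snap('wrist','w17',(150,100,370,300),3)
E
```

```text
t 24.18 tcp [522.7 -37.5 280.7] ori [ 1.276  1.165 -1.276] F [5.5 1.  4.5] w 40.6 q6 [-0.09  0.46  1.93  0.    0.75 -0.  ]
```

View pics/w17.png

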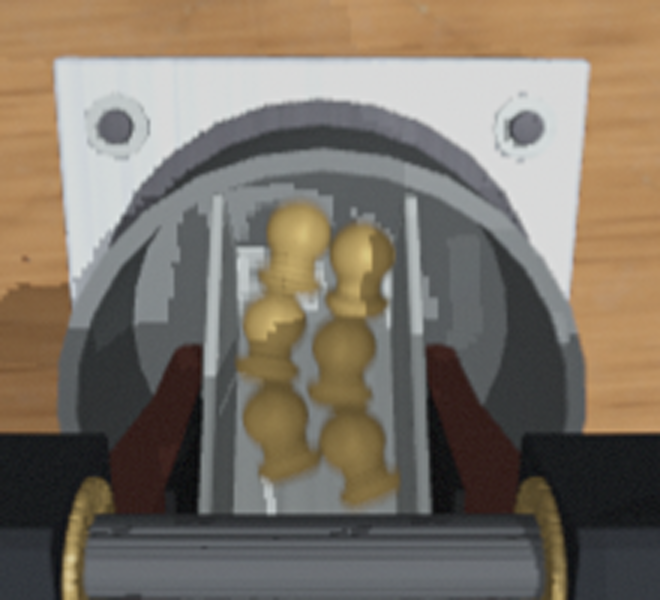

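Emit:
{"api": "apply_moves", "payload": {
  "commands": [
    [[0, 0, 0, 0]]
  ]
}}

```text
t: 24.35
ee_pos: [522.7, -37.5, 280.7]
orientation: [1.276, 1.164, -1.275]
ft_force: [5.3, 1.6, 4.7]
width: 41.0
```

```bash
python3 - <<'E'
from h import *
o=st()
im=snap('wrist','w18',(150,100,370,300),3)
E
```

```text
t 24.35 tcp [522.7 -37.5 280.7] ori [ 1.276  1.164 -1.275] F [5.3 1.6 4.7] w 41.0 q6 [-0.09  0.46  1.93  0.    0.75 -0.  ]
```

View pics/w18.png

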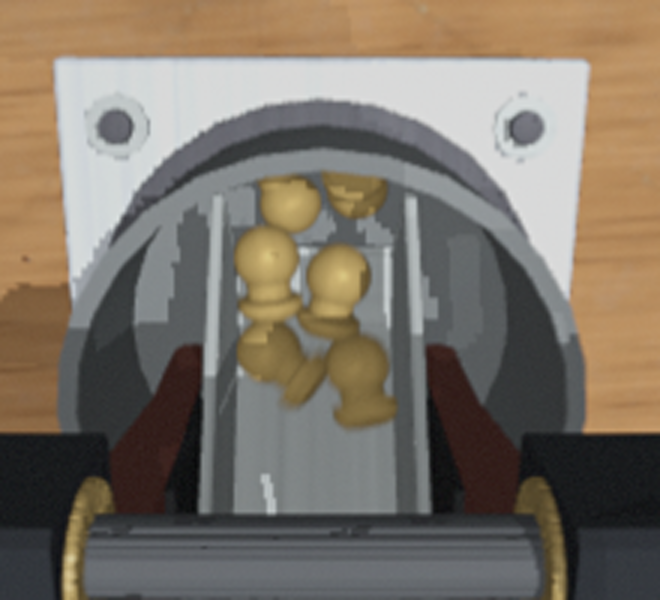

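Emit:
{"api": "apply_moves", "payload": {
  "commands": [
    [[0, 0, 0, 0]]
  ]
}}

```text
t: 24.52
ee_pos: [522.7, -37.5, 280.7]
orientation: [1.276, 1.165, -1.276]
ft_force: [4.7, 1.9, 4.8]
width: 41.2
```

```bash
python3 - <<'E'
from h import *
o=st()
im=snap('wrist','w19',(150,100,370,300),3)
E
```

```text
t 24.52 tcp [522.7 -37.5 280.7] ori [ 1.276  1.165 -1.276] F [4.7 1.9 4.8] w 41.2 q6 [-0.09  0.46  1.93  0.    0.75 -0.  ]
```

View pics/w19.png

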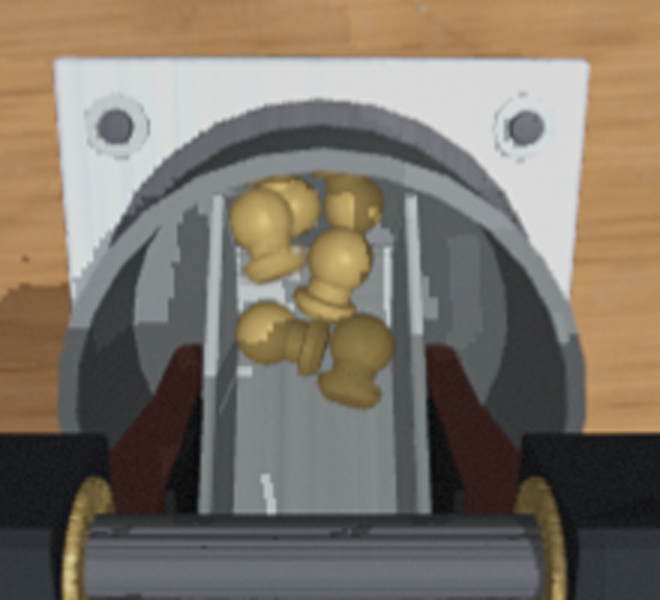

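Emit:
{"api": "apply_moves", "payload": {
  "commands": [
    [[0, 0, 0, 0]]
  ]
}}

```text
t: 24.7
ee_pos: [522.7, -37.5, 280.7]
orientation: [1.276, 1.165, -1.276]
ft_force: [4.9, 2.1, 4.8]
width: 40.9
```

```bash
python3 - <<'E'
from h import *
o=st()
im=snap('wrist','w20',(150,100,370,300),3)
E
```

```text
t 24.7 tcp [522.7 -37.5 280.7] ori [ 1.276  1.165 -1.276] F [4.9 2.1 4.8] w 40.9 q6 [-0.09  0.46  1.93  0.    0.75 -0.  ]
```

View pics/w20.png

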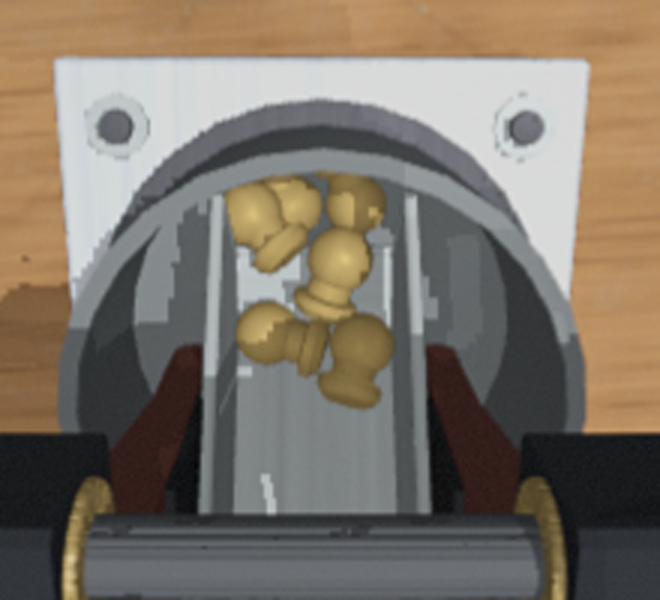

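Emit:
{"api": "apply_moves", "payload": {
  "commands": [
    [[0, 0, 0.001, 0], [0, 0, 0.003, 0], [0, 0, 0.005, 0], [0, 0, 0.008, 0], [0, 0, 0.011, 0], [0, 0, 0.014, 0], [0, 0, 0.016, 0], [0, 0, 0.016, 0]]
  ]
}}

```text
t: 25.75
ee_pos: [522.6, -37.6, 296.9]
orientation: [1.276, 1.165, -1.276]
ft_force: [-0.0, -0.4, -2.6]
width: 40.7
```

```bash
python3 - <<'E'
from h import *
o=st()
im=snap('wrist','w21',(150,100,370,300),3)
tiltpred(im,o,[30,35,40])
E
```

```text
t 25.75 tcp [522.6 -37.6 296.9] ori [ 1.276  1.165 -1.276] F [-0.  -0.4 -2.6] w 40.7 q6 [-0.09  0.43  1.93  0.    0.78 -0.  ]
30 [255.1 177.7] [255.3 162.7] [255.  203.9]
35 [255.1 182.3] [255.3 164.4] [255. 209.]
40 [255.1 187.1] [255.2 166.7] [255.  214.3]
```

View pics/w21.png

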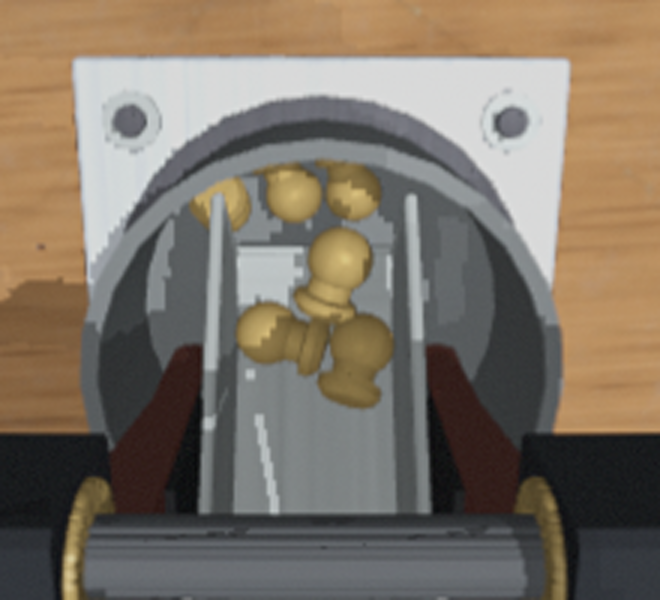

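Emit:
{"api": "apply_moves", "payload": {
  "commands": [
    [[0, 0, 0.002, 0], [0, 0, 0.006, 0], [0, 0, 0.011, 0], [0, 0, 0.016, 0], [0, 0, 0.021, 0], [0, 0, 0.026, 0], [0, 0, 0.03, 0], [0, 0, 0.031, 0]]
  ]
}}

```text
t: 26.8
ee_pos: [522.6, -37.6, 328.0]
orientation: [1.276, 1.164, -1.276]
ft_force: [-0.4, -1.1, -1.7]
width: 40.5
```

Emit:
{"api": "apply_moves", "payload": {
  "commands": [
    [[0, 0.001, 0, 0], [0.001, 0.003, 0, 0], [0.001, 0.007, 0, 0], [0.002, 0.011, 0, 0], [0.003, 0.016, 0, 0], [0.003, 0.021, 0, 0], [0.0035, 0.0235, 0, 0], [0.0035, 0.0245, 0, 0]]
  ]
}}

```text
t: 27.8
ee_pos: [526.1, -12.9, 327.7]
orientation: [1.276, 1.165, -1.276]
ft_force: [0.6, 0.4, -2.9]
width: 41.1
```

```bash
python3 - <<'E'
from h import *
o=st()
im=snap('wrist','w22',(150,100,370,300),3)
tiltpred(im,o,[30,35,40])
snap('scene','s22',(240,170,340,270),6)
E
```

```text
t 27.8 tcp [526.1 -12.9 327.7] ori [ 1.276  1.165 -1.276] F [ 0.6  0.4 -2.9] w 41.1 q6 [-0.05  0.39  1.9  -0.    0.85  0.04]
30 [255.2 177.6] [255.4 162.7] [255.1 203.9]
35 [255.2 182.3] [255.4 164.4] [255.1 209. ]
40 [255.1 187.1] [255.3 166.7] [255.1 214.3]
```

View pics/w22.png

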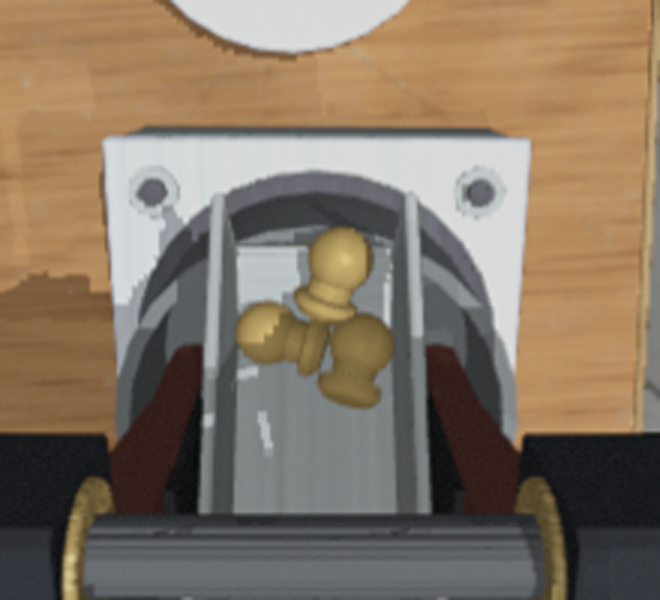

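View pics/s22.png

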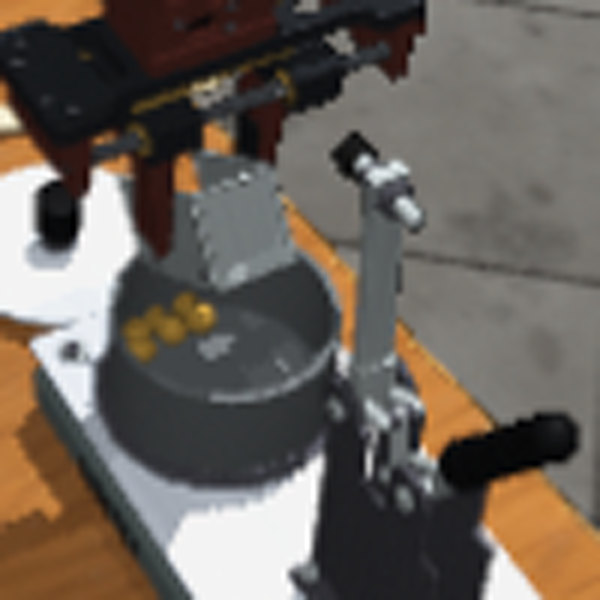

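Emit:
{"api": "apply_moves", "payload": {
  "commands": [
    [[0, 0, -0.002, 0], [0, 0, -0.004, 0], [0, 0, -0.006, 0], [0, 0, -0.008, 0], [0, 0, -0.009, 0], [0, 0, -0.01, 0], [0, 0, -0.01, 0]]
  ]
}}

```text
t: 28.78
ee_pos: [526.3, -13.3, 318.2]
orientation: [1.276, 1.164, -1.275]
ft_force: [-1.5, -3.0, 3.6]
width: 40.7
```

```bash
python3 - <<'E'
from h import *
o=st()
im=snap('wrist','w23',(150,100,370,300),3)
E
```

```text
t 28.77 tcp [526.3 -13.3 318.2] ori [ 1.276  1.164 -1.275] F [-1.5 -3.   3.6] w 40.7 q6 [-0.05  0.4   1.91 -0.    0.83  0.04]
```

View pics/w23.png

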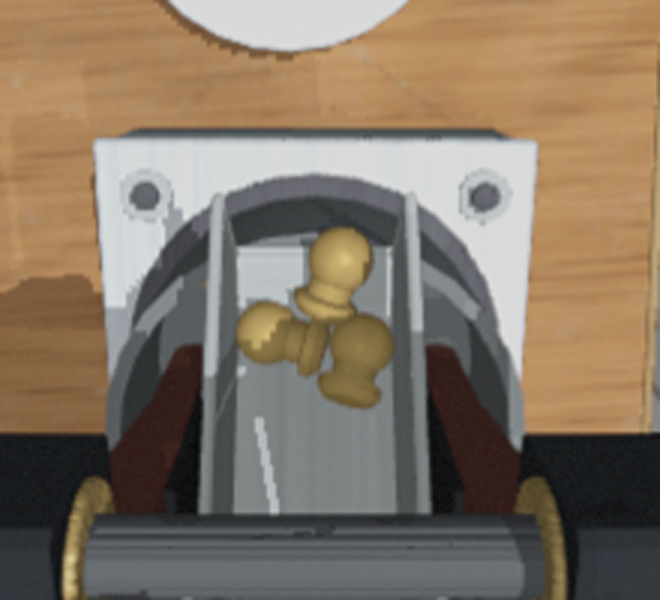

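Emit:
{"api": "apply_moves", "payload": {
  "commands": [
    [[0, 0, -0.001, 0], [0, 0, -0.002, 0], [0, 0, -0.003, 0], [0, 0, -0.003, 0]]
  ]
}}

```text
t: 29.32
ee_pos: [526.3, -13.7, 316.4]
orientation: [1.275, 1.163, -1.275]
ft_force: [-5.7, -6.5, 18.0]
width: 40.8
```

```bash
python3 - <<'E'
from h import *
o=st()
im=snap('wrist','w24',(150,100,370,300),3)
E
```

```text
t 29.32 tcp [526.3 -13.7 316.4] ori [ 1.275  1.163 -1.275] F [-5.7 -6.5 18. ] w 40.8 q6 [-0.05  0.41  1.91 -0.    0.82  0.04]
```

View pics/w24.png

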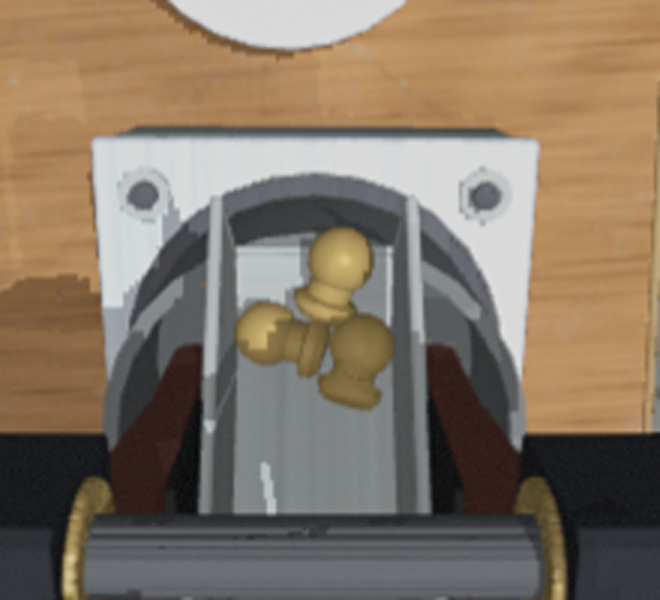

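Emit:
{"api": "apply_moves", "payload": {
  "commands": [
    [[0, -0.002, 0, 0], [0, -0.004, 0, 0], [0, -0.006, -0.001, 0], [-0.001, -0.008, -0.002, 0], [-0.001, -0.0095, -0.0035, 0], [-0.001, -0.011, -0.005, 0], [-0.001, -0.011, -0.005, 0]]
  ]
}}

```text
t: 30.25
ee_pos: [524.8, -24.2, 309.1]
orientation: [1.275, 1.166, -1.277]
ft_force: [1.3, -0.0, -2.0]
width: 41.0
```

```bash
python3 - <<'E'
from h import *
o=st()
im=snap('wrist','w25',(150,100,370,300),3)
E
```

```text
t 30.25 tcp [524.8 -24.2 309.1] ori [ 1.275  1.166 -1.277] F [ 1.3 -0.  -2. ] w 41.0 q6 [-0.07  0.42  1.92 -0.    0.81  0.02]
```

View pics/w25.png

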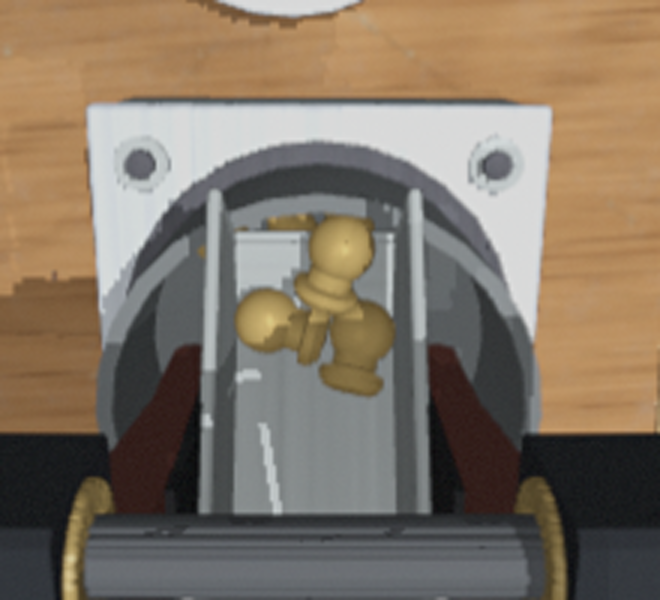

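Emit:
{"api": "apply_moves", "payload": {
  "commands": [
    [[0, 0, 0.004, 0], [0, 0, 0.011, 0], [0, 0, 0.017, 0], [0, 0.003, 0.018, 0], [0, 0.007, 0.018, 0], [0.001, 0.011, 0.017, 0], [0.001, 0.013, 0.014, 0], [0.001, 0.013, 0.01, 0]]
  ]
}}

```text
t: 31.3
ee_pos: [526.3, -11.0, 320.2]
orientation: [1.275, 1.165, -1.275]
ft_force: [-5.7, -4.8, 18.7]
width: 41.0
```

Emit:
{"api": "apply_moves", "payload": {
  "commands": [
    [[0, 0, -0.002, 0], [0, 0, -0.004, 0], [0, -0.001, -0.005, 0], [0, -0.0025, -0.0065, 0], [0, -0.004, -0.008, 0], [0, -0.0055, -0.0095, 0], [0, -0.007, -0.011, 0], [0, -0.0085, -0.0125, 0]]
  ]
}}

```text
t: 32.3
ee_pos: [525.8, -19.9, 307.9]
orientation: [1.275, 1.165, -1.277]
ft_force: [-5.0, -2.6, 11.3]
width: 40.4
```

```bash
python3 - <<'E'
from h import *
o=st()
im=snap('wrist','w26',(150,100,370,300),3)
E
```

```text
t 32.3 tcp [525.8 -19.9 307.9] ori [ 1.275  1.165 -1.277] F [-5.  -2.6 11.3] w 40.4 q6 [-0.06  0.42  1.91 -0.    0.81  0.03]
```

View pics/w26.png

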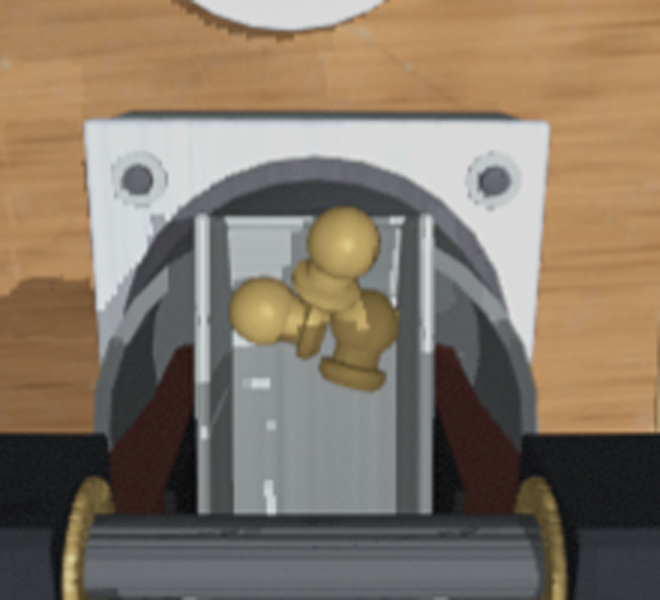

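```bash
cat >> h.py <<'E'
from scipy.optimize import least_squares
def cupfit(im,o,topL,topR,lipL,lipR,wi=18.5,wo=20.5):
    tcp=np.array(o['ee_pos']); G=tcp-[0,0,163]; R,_=cv2.Rodrigues(np.array(o['orientation'],float)); y=R[:,1]
    ux=np.array([y[1],-y[0],0]); cc=lambda u:np.array([150+u[0]/3,100+u[1]/3])
    obs=np.array([cc(topL),cc(topR),cc(lipL),cc(lipR)])
    def f(p):
        th,x0,g,l=p; c,s=np.cos(th),np.sin(th); P=[]
        for x,yy,z in [(-48,-wo,44),(-48,wo,44),(-48,-wi,14),(-48,wi,14)]:
            x-=x0;z-=g; P.append(G+ux*(x*c-z*s)+y*(yy+l)+np.array([0,0,x*s+z*c]))
        return (proj(im,P)-obs).ravel()
    r=least_squares(f,[0.2,0,37,0]); print('tilt deg',np.degrees(r.x[0]).round(1),'x0,g,l',r.x[1:].round(1),'res',np.abs(r.fun).max().round(2)); return r.x
E
python3 - <<'E'
from h import *
o=st(); im=viewer.get_image('wrist')
cupfit(im,o,(196,214),(433,214),(230,222),(402,222))
print('w10 check'); cupfit(im,o,(201,183),(428,183),(231,190),(401,190))
print('w25'); cupfit(im,o,(208,192),(423,192),(236,235),(394,235))
E
```

```text
t 32.35 tcp [525.8 -20.1 307.7] ori [ 1.275  1.165 -1.277] F [-4.6 -2.4 11.1] w 41.0 q6 [-0.06  0.42  1.91 -0.    0.81  0.03]
tilt deg 14.6 x0,g,l [-6.3 29.6 -0.4] res 0.85
w10 check
tilt deg 12.1 x0,g,l [-0.  36.8 -0.4] res 0.34
w25
tilt deg 28.8 x0,g,l [-2.5 33.1 -0.4] res 0.64
```

Emit:
{"api": "apply_moves", "payload": {
  "commands": [
    [[0, -0.001, 0.002, 0], [0, -0.001, 0.006, 0], [0, -0.001, 0.012, 0], [0, -0.001, 0.02, 0], [0, -0.001, 0.028, 0], [0, -0.001, 0.034, 0], [0, -0.001, 0.037, 0], [0, -0.001, 0.037, 0]]
  ]
}}

```text
t: 33.4
ee_pos: [526.1, -20.6, 344.4]
orientation: [1.276, 1.165, -1.276]
ft_force: [-0.8, -0.2, -2.3]
width: 40.9
```

```bash
python3 - <<'E'
from h import *
o=st()
im=snap('wrist','w27',(150,100,370,300),3)
find('top',['lid'])
E
```

```text
t 33.4 tcp [526.1 -20.6 344.4] ori [ 1.276  1.165 -1.276] F [-0.8 -0.2 -2.3] w 40.9 q6 [-0.06  0.36  1.89  0.    0.89  0.03]
top lid [ 390. -319.   -8.] 0.82
top lid [521. -38. 100.] 0.79
```

View pics/w27.png

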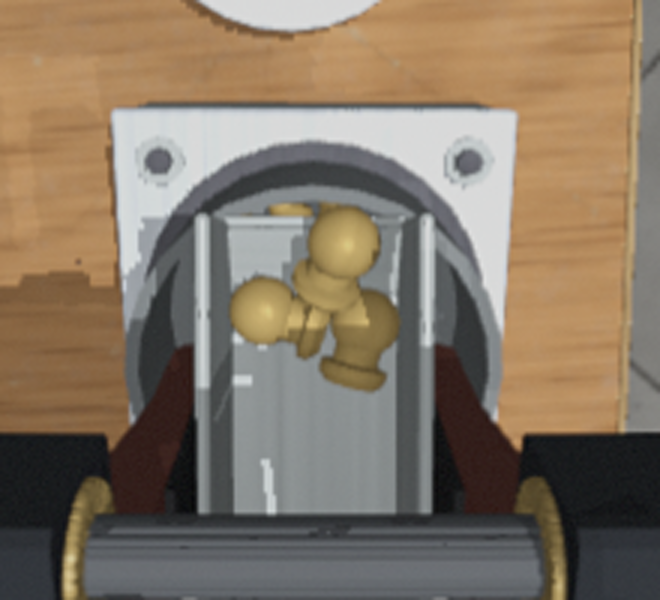

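Emit:
{"api": "apply_moves", "payload": {
  "commands": [
    [[0, 0.003, 0.001, 0], [0, 0.01, 0.002, 0.02], [0, 0.022, 0.003, 0.06], [-0.001, 0.038, 0.003, 0.12], [-0.002, 0.057, 0.003, 0.19], [-0.003, 0.077, 0.003, 0.27], [-0.004, 0.098, 0.003, 0.36], [-0.006, 0.119, 0.003, 0.45]]
  ]
}}

```text
t: 34.5
ee_pos: [519.8, 100.2, 347.2]
orientation: [0.936, 1.36, -0.936]
ft_force: [0.4, 0.7, -2.9]
width: 40.5
```

Emit:
{"api": "apply_moves", "payload": {
  "commands": [
    [[-0.002, 0.021, 0, 0.09], [-0.004, 0.042, 0, 0.18], [-0.006, 0.063, 0, 0.27], [-0.008, 0.083, 0, 0.36], [-0.009, 0.102, 0, 0.45], [-0.01, 0.12, 0, 0.54], [-0.011, 0.137, 0, 0.62], [-0.012, 0.152, 0, 0.69]]
  ]
}}

```text
t: 35.5
ee_pos: [507.4, 252.1, 347.1]
orientation: [0.404, 1.533, -0.404]
ft_force: [0.2, -0.0, -2.7]
width: 40.8
```

Emit:
{"api": "apply_moves", "payload": {
  "commands": [
    [[-0.001, 0.013, 0, 0.06], [-0.002, 0.024, 0, 0.11], [-0.003, 0.033, 0, 0.15], [-0.003, 0.039, 0, 0.18], [-0.003, 0.042, 0, 0.2], [-0.003, 0.043, 0, 0.21], [-0.003, 0.043, 0, 0.21]]
  ]
}}

```text
t: 36.38
ee_pos: [505.1, 293.2, 347.2]
orientation: [0.245, 1.557, -0.245]
ft_force: [-0.0, -0.2, -2.1]
width: 40.5
```

```bash
python3 - <<'E'
from h import *
o=st()
im=snap('wrist','w28',scale=1.5)
snap('top','t28',scale=1.5); find('top',['lid'])
E
```

```text
t 36.38 tcp [505.1 293.2 347.2] ori [ 0.245  1.557 -0.245] F [-0.  -0.2 -2.1] w 40.5 q6 [ 0.51  0.44  1.76 -0.    0.94 -0.75]
top lid [528. 117.   5.] 0.88
top lid [ 387. -322.   -5.] 0.76
```

View pics/w28.png

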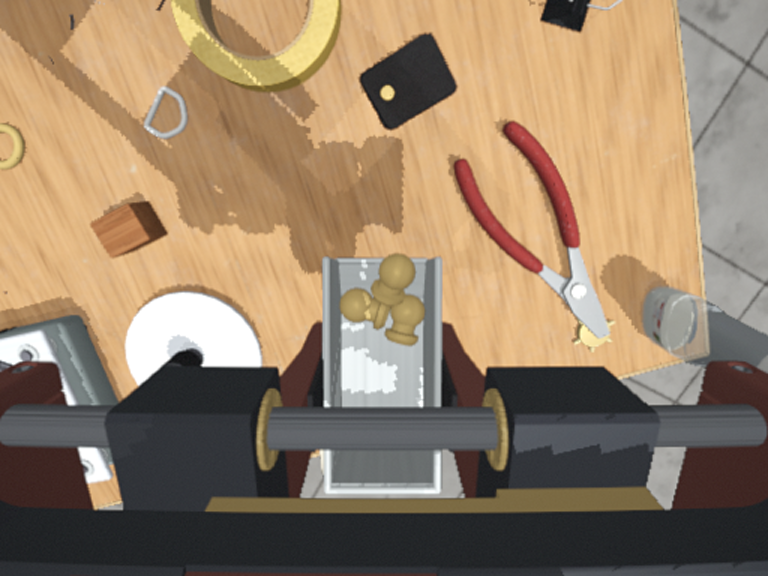

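View pics/t28.png

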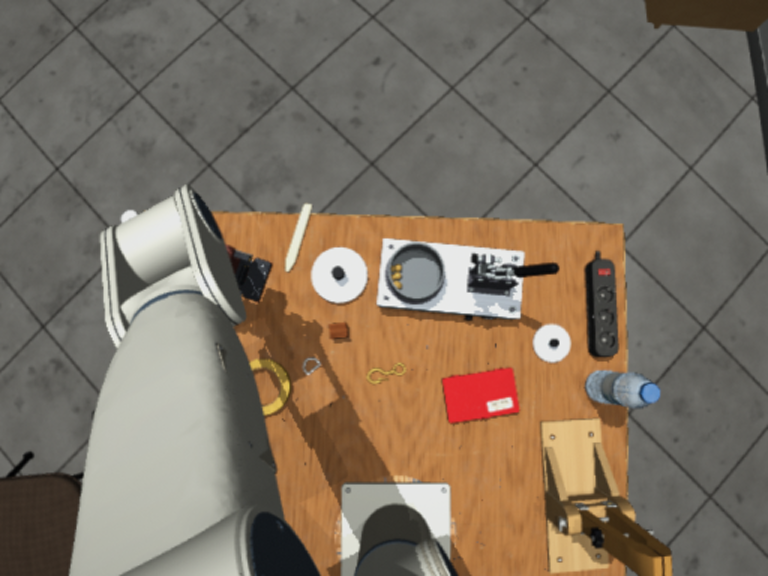

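Emit:
{"api": "apply_moves", "payload": {
  "commands": [
    [[0, 0, -0.01, 0], [0, 0, -0.035, 0], [0, 0, -0.065, 0], [0, 0, -0.095, 0], [0, 0, -0.12, 0], [0, 0, -0.135, 0], [0, 0, -0.142, 0], [0, 0, -0.144, 0]]
  ]
}}

```text
t: 37.52
ee_pos: [505.2, 293.5, 203.2]
orientation: [0.245, 1.557, -0.245]
ft_force: [0.8, 0.6, -1.8]
width: 41.0
```

Emit:
{"api": "apply_moves", "payload": {
  "commands": [
    [[0, 0, -0.003, 0], [0.001, 0, -0.005, 0], [0.002, -0.001, -0.006, 0], [0.004, -0.001, -0.007, 0], [0.006, -0.002, -0.009, 0], [0.007, -0.002, -0.01, 0], [0.008, -0.003, -0.0105, 0], [0.008, -0.003, -0.0105, 0]]
  ]
}}

```text
t: 38.52
ee_pos: [513.4, 290.7, 193.5]
orientation: [0.246, 1.556, -0.244]
ft_force: [-2.8, 0.6, 5.8]
width: 41.0
```

```bash
python3 - <<'E'
from h import *
o=st()
im=snap('wrist','w29',(150,100,370,300),3)
E
```

```text
t 38.52 tcp [513.4 290.7 193.5] ori [ 0.246  1.556 -0.244] F [-2.8  0.6  5.8] w 41.0 q6 [ 0.5   0.68  1.8   0.    0.66 -0.76]
```

View pics/w29.png

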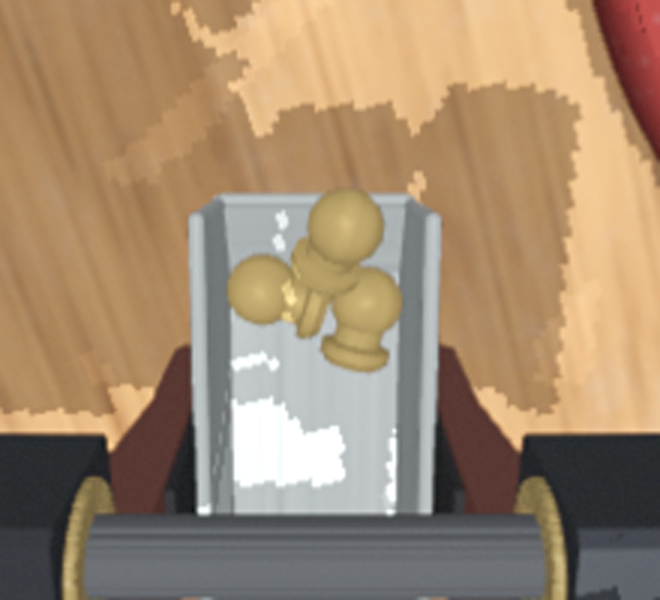

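Emit:
{"api": "apply_moves", "payload": {
  "commands": [
    [[0, 0, -0.001, 0], [0.001, 0, -0.002, 0], [0.001, 0, -0.002, 0]]
  ]
}}

```text
t: 38.95
ee_pos: [514.7, 290.4, 192.0]
orientation: [0.245, 1.555, -0.244]
ft_force: [-0.8, -2.5, 9.4]
width: 40.6
```

```bash
python3 - <<'E'
from h import *
o=st()
im=snap('wrist','w30',(150,100,370,300),3)
cupfit(im,o,(189,215),(440,215),(222,197),(408,197))
E
```

```text
t 38.95 tcp [514.7 290.4 192. ] ori [ 0.245  1.555 -0.244] F [-0.8 -2.5  9.4] w 40.6 q6 [ 0.49  0.68  1.8  -0.    0.66 -0.77]
tilt deg 4.6 x0,g,l [-3.1 27.9  0.4] res 0.28
```

View pics/w30.png

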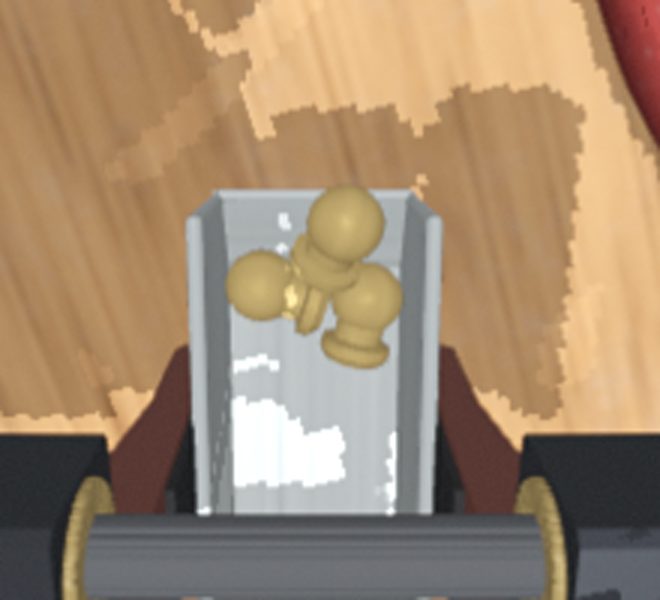

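Emit:
{"api": "apply_moves", "payload": {
  "commands": [
    [[0.001, 0, -0.001, 0], [0.001, 0, -0.002, 0], [0.001, 0, -0.002, 0]]
  ]
}}

```text
t: 39.38
ee_pos: [516.1, 290.1, 190.2]
orientation: [0.245, 1.555, -0.244]
ft_force: [0.6, -6.1, 10.7]
width: 41.4
```

Emit:
{"api": "apply_moves", "payload": {
  "commands": [
    [[0, 0, 0, 0], [0, 0, 0, 0], [0, 0, 0, 0], [0, 0, 0, 0]]
  ],
  "gripper": 0.055
}}

```text
t: 39.88
ee_pos: [515.0, 290.5, 188.5]
orientation: [0.245, 1.557, -0.245]
ft_force: [0.8, -0.2, -0.2]
width: 54.9
```

```bash
python3 - <<'E'
from h import *
o=st()
im=snap('wrist','w31',(150,100,370,300),3)
E
```

```text
t 39.88 tcp [515.  290.5 188.5] ori [ 0.245  1.557 -0.245] F [ 0.8 -0.2 -0.2] w 54.9 q6 [ 0.49  0.69  1.8  -0.    0.66 -0.77]
```

View pics/w31.png

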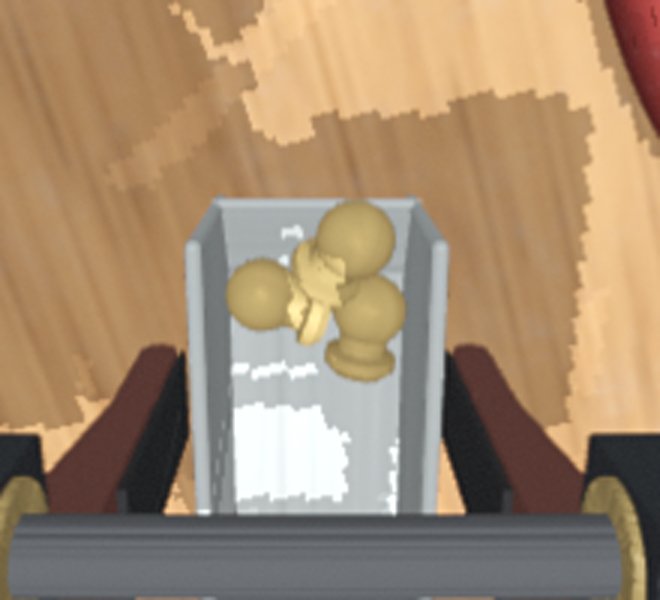

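Emit:
{"api": "apply_moves", "payload": {
  "commands": [
    [[0, 0, 0.005, 0], [0, 0, 0.02, 0], [0, 0, 0.05, 0], [0, 0, 0.09, 0], [0, 0, 0.13, 0], [0, 0, 0.17, 0], [0, 0, 0.21, 0], [0, 0, 0.23, 0]]
  ]
}}

```text
t: 40.92
ee_pos: [515.1, 290.4, 422.5]
orientation: [0.247, 1.553, -0.242]
ft_force: [1.1, 0.0, -0.5]
width: 55.0
```

Emit:
{"api": "apply_moves", "payload": {
  "commands": [
    [[0.002, -0.02, 0, -0.15], [0.004, -0.045, 0, -0.3], [0.006, -0.07, 0, -0.48], [0.008, -0.095, 0, -0.66], [0.01, -0.11, 0, -0.84], [0.012, -0.12, 0, -1.02], [0.014, -0.12, 0, -1.2], [0.014, -0.12, 0, -1.35]]
  ]
}}

```text
t: 41.92
ee_pos: [528.9, 170.1, 419.9]
orientation: [1.281, 1.161, -1.279]
ft_force: [-0.3, 0.5, -0.7]
width: 54.5
```

```bash
python3 - <<'E'
from h import *
o=st()
R,_=cv2.Rodrigues(np.array(o['orientation'],float)); print('jaw',np.arctan2(R[1,1],R[0,1]))
im=snap('wrist','w32',scale=1.5); find('wrist',['lid','lid_knob','cup'])
E
```

```text
t 41.92 tcp [528.9 170.1 419.9] ori [ 1.281  1.161 -1.279] F [-0.3  0.5 -0.7] w 54.5 q6 [ 0.29  0.3   1.77 -0.    1.07  0.39]
jaw -0.09672180679781057
wrist lid [525.  91.   1.] 0.75
wrist lid_knob [525.  90.   2.] 0.65
wrist lid_knob [527.  90.  37.] 0.56
wrist cup [521. 288.  -2.] 0.59
```

View pics/w32.png

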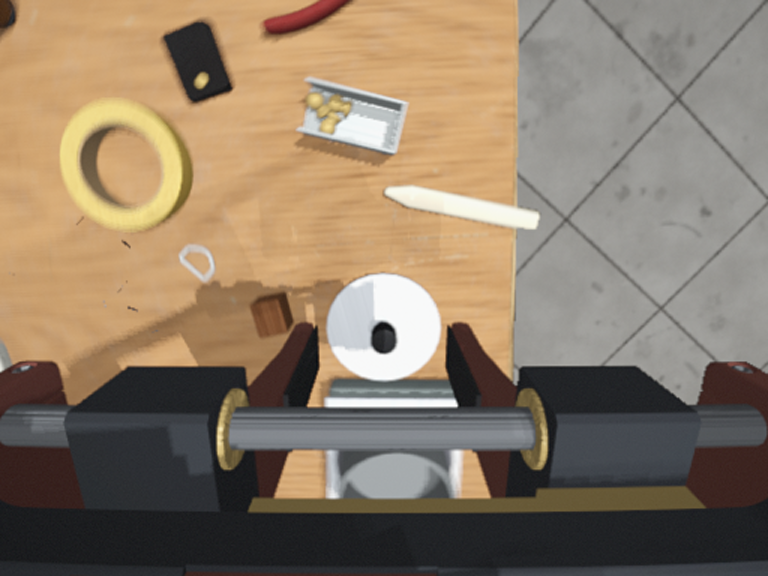

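```bash
python3 - <<'E'
from h import *
im=viewer.get_image('wrist'); c=im['color']
# segment lid disc edge: fit using rows; overlay guess
g=ray(im,(384/1.5,341/1.5),49); print(g.round(1))
x,y=528.,91.
ov=c[:,:,::-1].copy(); a=np.linspace(0,6.28,80)
ov=cv2.resize(ov,None,fx=4,fy=4,interpolation=cv2.INTER_NEAREST)
for z,r in((49,13),(15,58)):
  for p in proj(im,[(g[0]+r*np.cos(t),g[1]+r*np.sin(t),z) for t in a]): cv2.circle(ov,tuple(int(round(v*4+2)) for v in p),1,(0,0,255),-1)
cv2.imwrite('pics/ov2.png',ov[170*4:260*4,205*4:305*4])
E
```

```text
[524.2  93.   49. ]
```

View pics/ov2.png

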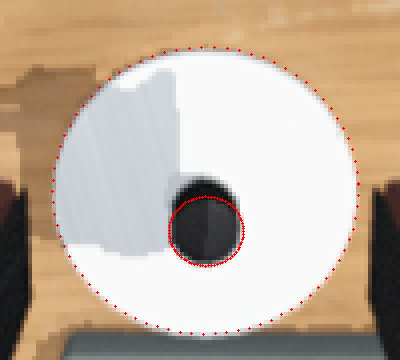

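Emit:
{"api": "apply_moves", "payload": {
  "commands": [
    [[-0.002, -0.03, 0, 0], [-0.004, -0.06, -0.02, 0], [-0.005, -0.077, -0.05, 0], [-0.005, -0.077, -0.09, 0], [-0.005, -0.077, -0.13, 0], [-0.005, -0.077, -0.165, 0], [-0.005, -0.077, -0.195, 0], [-0.005, -0.077, -0.21, 0]]
  ]
}}

```text
t: 43.18
ee_pos: [523.7, 93.4, 207.4]
orientation: [1.273, 1.167, -1.276]
ft_force: [-0.0, 0.4, -0.4]
width: 55.2
```

Emit:
{"api": "apply_moves", "payload": {
  "commands": [
    [[0, 0, -0.004, 0], [0, 0, -0.006, 0], [0, 0, -0.006, 0]]
  ]
}}

```text
t: 43.55
ee_pos: [524.5, 93.5, 203.5]
orientation: [1.277, 1.164, -1.274]
ft_force: [-0.4, 0.2, -0.0]
width: 54.9
```

Emit:
{"api": "apply_moves", "payload": {
  "commands": [
    [[0, 0, 0, 0], [0, 0, 0, 0], [0, 0, 0, 0], [0, 0, 0, 0], [0, 0, 0, 0]]
  ],
  "gripper": 0.0
}}

```text
t: 44.18
ee_pos: [524.2, 93.4, 202.8]
orientation: [1.276, 1.165, -1.276]
ft_force: [-0.7, 0.1, 2.7]
width: 24.9
```

```bash
python3 - <<'E'
from h import *
o=st()
im=snap('wrist','w33',(150,100,370,300),3)
E
```

```text
t 44.17 tcp [524.2  93.4 202.8] ori [ 1.276  1.165 -1.276] F [-0.7  0.1  2.7] w 24.9 q6 [0.15 0.61 1.93 0.   0.6  0.24]
```

View pics/w33.png

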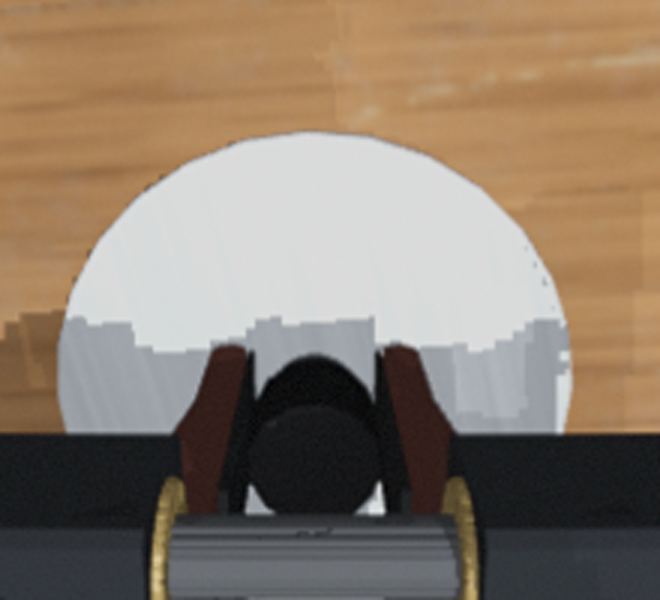

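Emit:
{"api": "apply_moves", "payload": {
  "commands": [
    [[0, 0, 0.01, 0], [0, 0, 0.04, 0], [0, 0, 0.08, 0], [0, 0, 0.12, 0], [0, 0, 0.15, 0], [0, 0, 0.16, 0], [0, 0, 0.16, 0]]
  ]
}}

```text
t: 45.1
ee_pos: [523.9, 93.4, 362.8]
orientation: [1.276, 1.164, -1.276]
ft_force: [1.1, -0.6, -2.1]
width: 25.5
```

```bash
python3 - <<'E'
from h import *
o=st(); a=np.linspace(0,6.28,90)
for cam,box in (('top',(245,150,305,210)),('scene',(240,195,310,275)),('wrist',(150,200,370,340))):
    im=viewer.get_image(cam); s=10 if cam=='top' else (8 if cam=='scene' else 3)
    ov=cv2.resize(im['color'][:,:,::-1],None,fx=s,fy=s,interpolation=cv2.INTER_CUBIC)
    for z,r in((110,54),(110,50)):
      for p in proj(im,[(524+r*np.cos(t),-36+r*np.sin(t),z) for t in a]): cv2.circle(ov,tuple(int(round((v+.5)*s)) for v in p),1,(0,0,255),-1)
    cv2.imwrite(f'pics/ov3{cam}.png',ov[box[1]*s:box[3]*s,box[0]*s:box[2]*s])
E
```

```text
t 45.1 tcp [523.9  93.4 362.8] ori [ 1.276  1.164 -1.276] F [ 1.1 -0.6 -2.1] w 25.5 q6 [ 0.15  0.34  1.87 -0.    0.93  0.25]
```

View pics/ov3top.png

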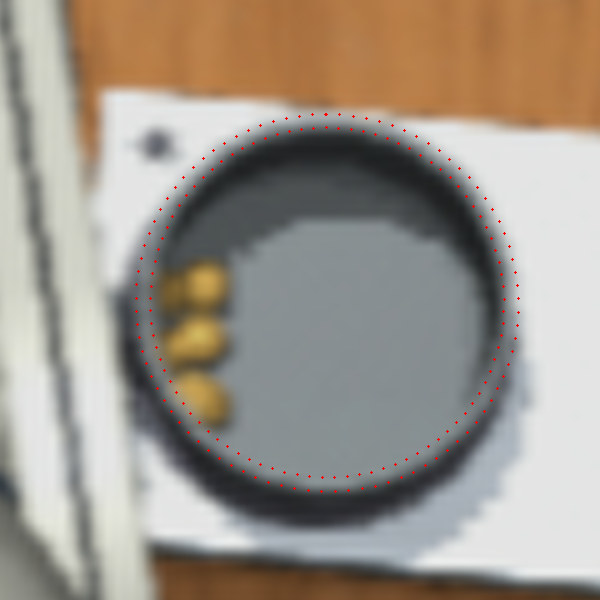

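View pics/ov3scene.png

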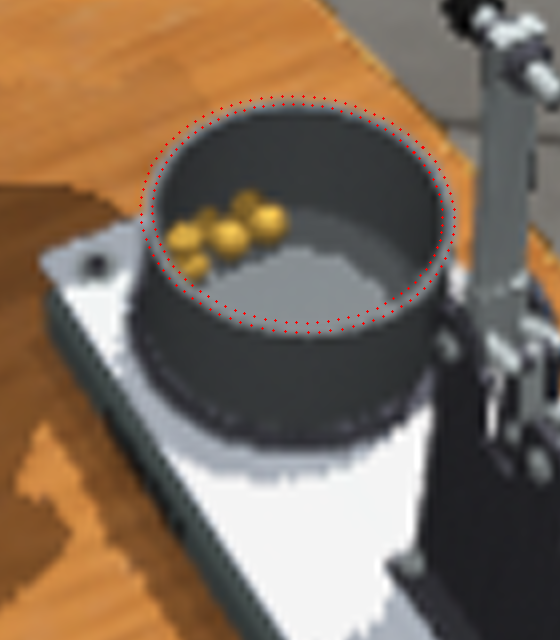

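View pics/ov3wrist.png

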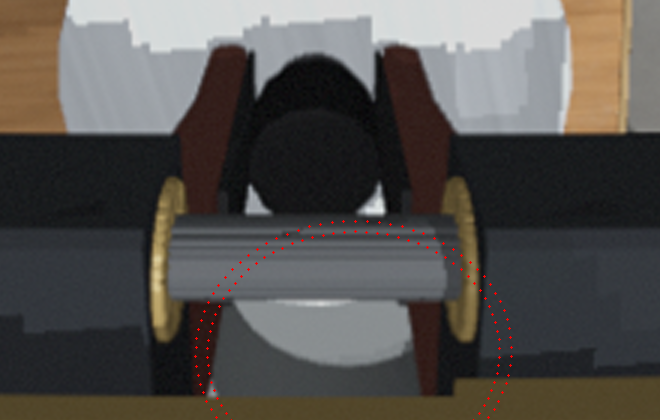

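Emit:
{"api": "apply_moves", "payload": {
  "commands": [
    [[0, -0.01, 0, 0], [0, -0.03, 0, 0], [0, -0.055, 0, 0], [0, -0.08, 0, 0], [0, -0.105, 0, 0], [0, -0.122, 0, 0], [0, -0.129, 0, 0], [0, -0.129, 0, 0]]
  ]
}}

```text
t: 46.25
ee_pos: [524.0, -35.8, 362.5]
orientation: [1.276, 1.165, -1.277]
ft_force: [-0.5, 0.7, -1.6]
width: 25.6
```

Emit:
{"api": "apply_moves", "payload": {
  "commands": [
    [[0, 0, -0.015, 0], [0, 0, -0.03, 0], [0, 0, -0.04, 0], [0, 0, -0.044, 0], [0, 0, -0.046, 0], [0, 0, -0.048, 0], [0, 0, -0.05, 0], [0, 0, -0.05, 0]]
  ]
}}

```text
t: 47.25
ee_pos: [524.1, -35.6, 312.8]
orientation: [1.276, 1.165, -1.276]
ft_force: [-0.2, 1.2, -2.6]
width: 25.5
```

Plug bottom is at the rim height; lowering slowly.

Emit:
{"api": "apply_moves", "payload": {
  "commands": [
    [[0, 0, -0.002, 0], [0, 0, -0.004, 0], [0, 0, -0.006, 0], [0, 0, -0.008, 0], [0, 0, -0.009, 0], [0, 0, -0.01, 0], [0, 0, -0.0105, 0], [0, 0, -0.0105, 0]]
  ]
}}

```text
t: 48.25
ee_pos: [524.3, -35.3, 303.0]
orientation: [1.277, 1.165, -1.275]
ft_force: [-2.8, 4.8, 8.3]
width: 25.5
```

```bash
python3 - <<'E'
from h import *
o=st(); snap('scene','s34',(230,160,350,290),5)
E
```

```text
t 48.25 tcp [524.3 -35.3 303. ] ori [ 1.277  1.165 -1.275] F [-2.8  4.8  8.3] w 25.5 q6 [-0.09  0.43  1.92  0.    0.8   0.  ]
```

View pics/s34.png

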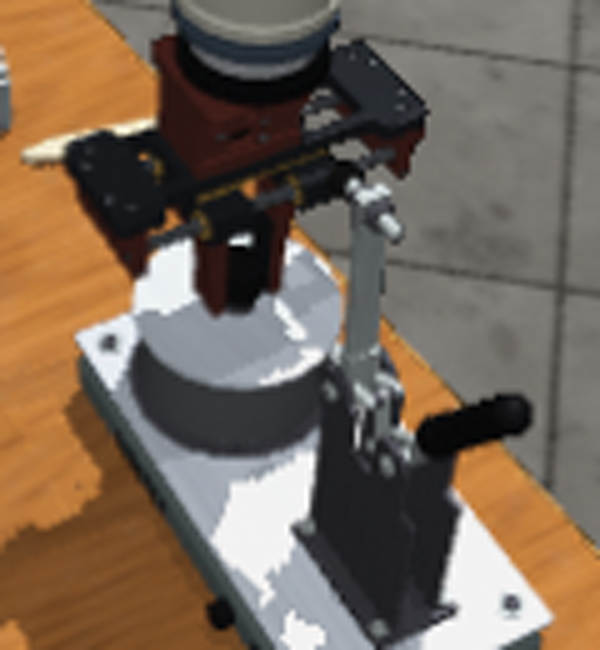

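Emit:
{"api": "apply_moves", "payload": {
  "commands": [
    [[0, 0, 0, 0], [0, 0, 0, 0], [0, 0, 0, 0], [0, 0, 0.01, 0], [0, 0, 0.04, 0], [0, 0, 0.08, 0], [0, 0, 0.12, 0], [0, 0, 0.16, 0]]
  ],
  "gripper": 0.055
}}

```text
t: 49.3
ee_pos: [523.8, -35.6, 464.2]
orientation: [1.276, 1.164, -1.276]
ft_force: [0.4, 0.6, 0.0]
width: 55.1
```

Emit:
{"api": "apply_moves", "payload": {
  "commands": [
    [[0, 0.03, 0, 0], [0, 0.055, 0, 0], [0, 0.055, 0, 0]]
  ]
}}

```text
t: 49.68
ee_pos: [523.9, 20.4, 462.9]
orientation: [1.275, 1.165, -1.274]
ft_force: [0.2, 0.2, -0.2]
width: 54.9
```

```bash
python3 - <<'E'
from h import *
o=st(); snap('scene','s35',(230,160,350,290),5); find('scene',['lid','lid_knob','handle_end','handle_pivot'])
a=np.linspace(0,6.28,90)
im=viewer.get_image('wrist'); find('wrist',['lid','lid_knob','handle_end','handle_pivot']); s=4
ov=cv2.resize(im['color'][:,:,::-1],None,fx=s,fy=s,interpolation=cv2.INTER_CUBIC)
for z,r in((115,58),(149,13)):
  for p in proj(im,[(523.8+r*np.cos(t),-36+r*np.sin(t),z) for t in a]): cv2.circle(ov,tuple(int(round((v+.5)*s)) for v in p),1,(0,0,255),-1)
cv2.imwrite('pics/ov4.png',ov[140*s:330*s,190*s:340*s])
E
```

```text
t 49.67 tcp [523.9  20.4 462.9] ori [ 1.275  1.165 -1.274] F [ 0.2  0.2 -0.2] w 54.9 q6 [0.02 0.21 1.79 0.   1.14 0.11]
scene lid [526. -39. 100.] 0.94
scene lid [ 390. -317.   -3.] 0.76
scene lid_knob [ 388. -320.   29.] 0.7
scene lid_knob [522. -39. 138.] 0.65
scene handle_end [ 501. -249.  252.] 0.8
scene handle_pivot [ 510. -193.  173.] 0.63
scene handle_pivot [523. -38. 137.] 0.19
wrist lid [527. -39. 100.] 0.72
wrist lid [ 393. -322.    0.] 0.56
wrist lid_knob [524. -36. 142.] 0.68
wrist lid_knob [ 387. -323.   23.] 0.51
```

View pics/s35.png

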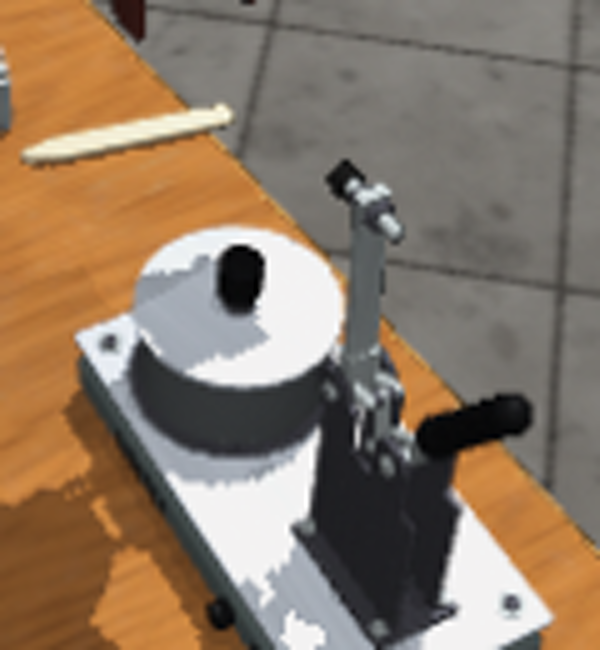

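View pics/ov4.png

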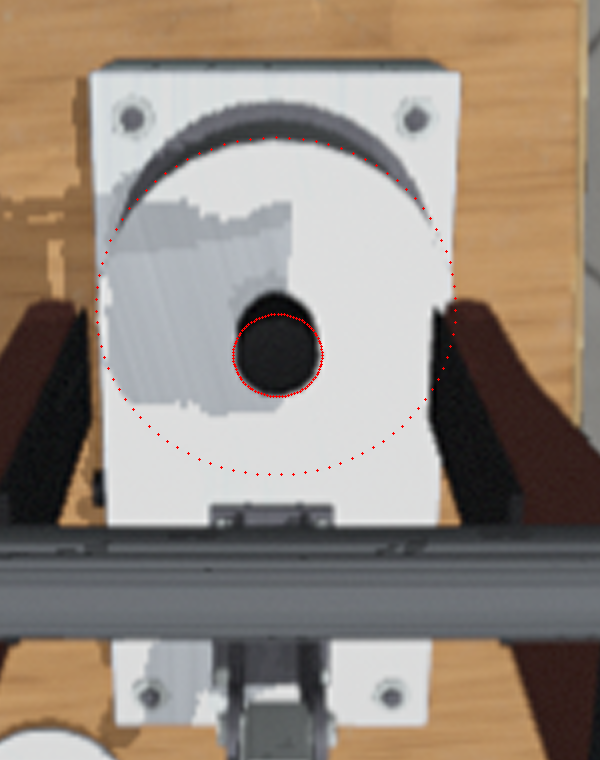

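Emit:
{"api": "apply_moves", "payload": {
  "commands": [
    [[0, 0, 0.03, 0], [-0.001, -0.02, 0.055, 0], [-0.003, -0.055, 0.06, 0], [-0.006, -0.095, 0.06, 0], [-0.009, -0.135, 0.06, 0], [-0.012, -0.175, 0.06, 0], [-0.015, -0.21, 0.06, 0], [-0.016, -0.23, 0.06, 0]]
  ],
  "gripper": 0.0
}}

```text
t: 51.18
ee_pos: [507.8, -212.1, 522.1]
orientation: [1.277, 1.164, -1.277]
ft_force: [0.3, -0.6, 0.0]
width: 0.3
```

Emit:
{"api": "apply_moves", "payload": {
  "commands": [
    [[0, 0, 0, 0], [0, 0, -0.02, 0], [0, 0, -0.045, 0], [0, 0, -0.07, 0], [0, 0, -0.08, 0], [0, 0, -0.08, 0]]
  ]
}}

```text
t: 51.92
ee_pos: [508.2, -209.9, 441.9]
orientation: [1.275, 1.166, -1.276]
ft_force: [-0.3, -0.1, -0.0]
width: 0.3
```

```bash
python3 - <<'E'
from h import *
o=st(); snap('scene','s36',(250,140,370,270),5)
E
```

```text
t 51.92 tcp [ 508.2 -209.9  441.9] ori [ 1.275  1.166 -1.276] F [-0.3 -0.1 -0. ] w 0.3 q6 [-0.41  0.27  1.76  0.    1.11 -0.32]
```

View pics/s36.png

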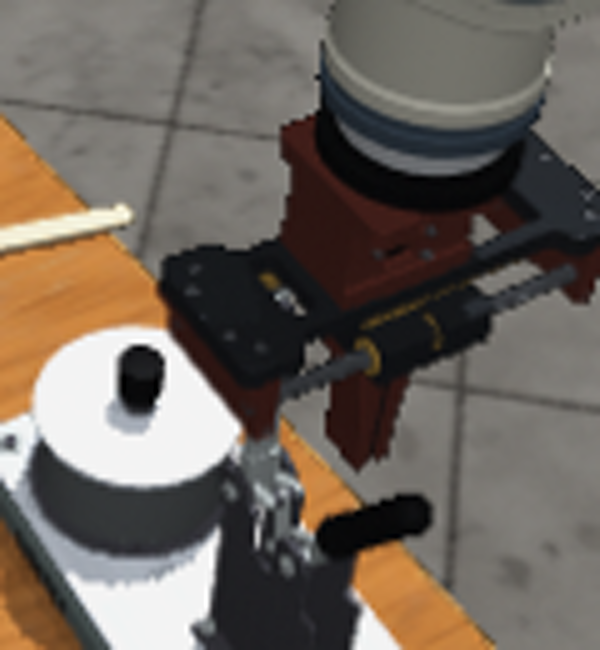

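Emit:
{"api": "apply_moves", "payload": {
  "commands": [
    [[-0.001, -0.007, -0.003, 0], [-0.002, -0.015, -0.005, 0], [-0.002, -0.019, -0.0065, 0], [-0.002, -0.024, -0.009, 0], [-0.003, -0.029, -0.0125, 0], [-0.003, -0.034, -0.016, 0], [-0.004, -0.038, -0.019, 0], [-0.004, -0.0415, -0.0225, 0]]
  ]
}}

```text
t: 52.98
ee_pos: [504.0, -252.4, 419.4]
orientation: [1.276, 1.165, -1.276]
ft_force: [-0.7, -0.4, -0.2]
width: 0.3
```

```bash
python3 - <<'E'
from h import *
o=st(); snap('scene','s37',(250,140,370,270),5)
E
```

```text
t 52.98 tcp [ 504.  -252.4  419.4] ori [ 1.276  1.165 -1.276] F [-0.7 -0.4 -0.2] w 0.3 q6 [-0.49  0.32  1.75 -0.    1.07 -0.39]
```

View pics/s37.png

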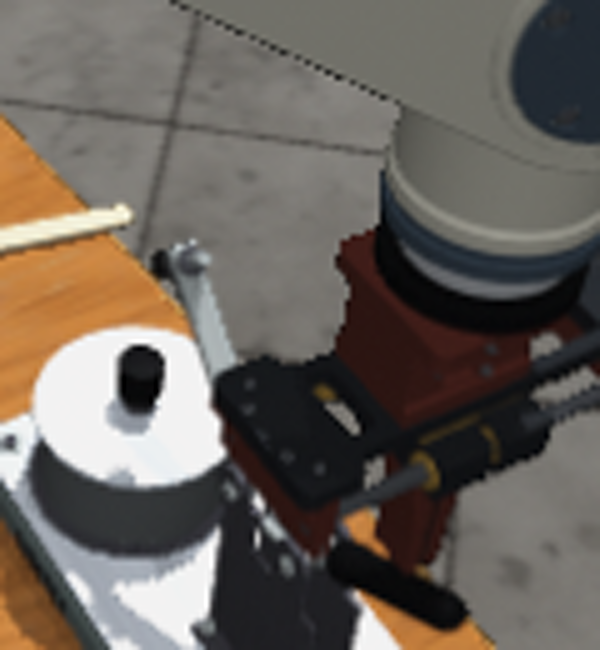

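Emit:
{"api": "apply_moves", "payload": {
  "commands": [
    [[0, -0.0035, -0.004, 0], [-0.001, -0.007, -0.008, 0], [-0.001, -0.0105, -0.012, 0], [-0.001, -0.0145, -0.0185, 0], [-0.002, -0.0185, -0.026, 0], [-0.002, -0.0205, -0.031, 0], [-0.002, -0.0225, -0.036, 0], [-0.002, -0.0245, -0.041, 0]]
  ]
}}

```text
t: 54.02
ee_pos: [502.1, -276.7, 378.4]
orientation: [1.276, 1.165, -1.276]
ft_force: [0.1, 0.2, -0.4]
width: 0.6
```

Emit:
{"api": "apply_moves", "payload": {
  "commands": [
    [[0, -0.001, -0.004, 0], [0, -0.002, -0.008, 0], [0, -0.0025, -0.011, 0], [0, -0.003, -0.0135, 0], [0, -0.003, -0.0155, 0], [0, -0.003, -0.0155, 0]]
  ]
}}

```text
t: 54.78
ee_pos: [502.0, -279.5, 363.0]
orientation: [1.276, 1.165, -1.276]
ft_force: [0.4, 0.1, -0.5]
width: 0.5
```

```bash
python3 - <<'E'
from h import *
o=st(); snap('scene','s38',(250,160,370,290),5)
E
```

```text
t 54.77 tcp [ 502.  -279.5  363. ] ori [ 1.276  1.165 -1.276] F [ 0.4  0.1 -0.5] w 0.5 q6 [-0.53  0.4   1.78  0.    0.96 -0.44]
```

View pics/s38.png

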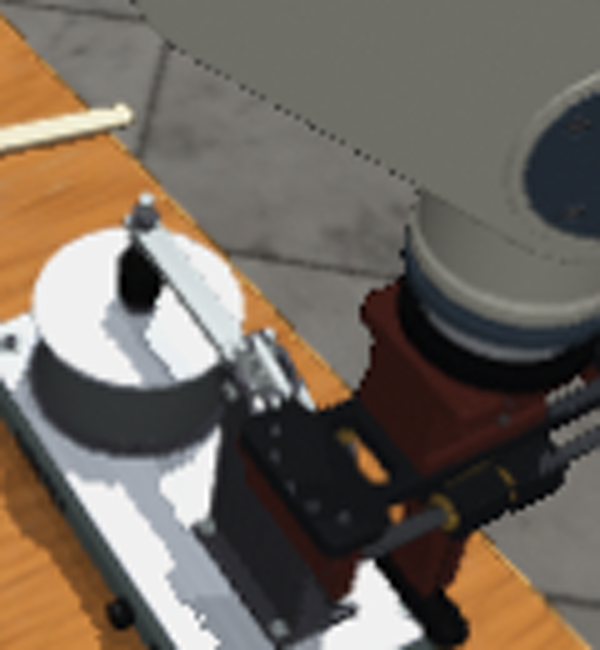

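Emit:
{"api": "apply_moves", "payload": {
  "commands": [
    [[0, 0, -0.001, 0], [0, 0, -0.002, 0], [0, 0, -0.003, 0], [0, 0, -0.004, 0], [0, 0, -0.004, 0]]
  ]
}}

```text
t: 55.45
ee_pos: [502.2, -279.6, 360.6]
orientation: [1.276, 1.164, -1.276]
ft_force: [-2.6, 2.7, 11.6]
width: 0.4
```

Emit:
{"api": "apply_moves", "payload": {
  "commands": [
    [[0, 0, -0.001, 0], [0, 0, -0.002, 0], [0, 0, -0.003, 0], [0, 0, -0.003, 0]]
  ]
}}

```text
t: 55.95
ee_pos: [502.2, -279.6, 359.9]
orientation: [1.276, 1.163, -1.275]
ft_force: [-9.8, 4.3, 29.8]
width: 0.2
```

```bash
python3 - <<'E'
from h import *
o=st(); snap('scene','s39',(250,160,370,290),5)
E
```

```text
t 55.95 tcp [ 502.2 -279.6  359.9] ori [ 1.276  1.163 -1.275] F [-9.8  4.3 29.8] w 0.2 q6 [-0.53  0.41  1.78  0.    0.96 -0.44]
```

View pics/s39.png

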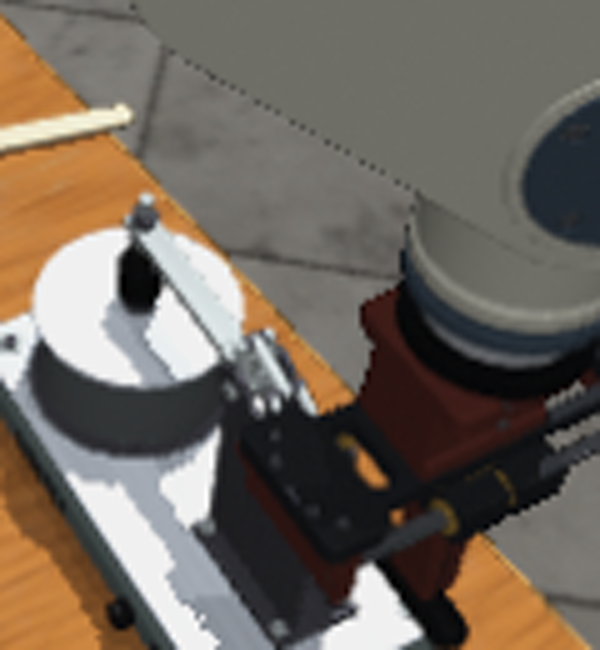

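Emit:
{"api": "apply_moves", "payload": {
  "commands": [
    [[0, 0, 0.006, 0], [0, 0, 0.02, 0], [0, 0, 0.05, 0], [0, 0, 0.09, 0], [0, 0, 0.13, 0], [-0.02, 0.02, 0.16, 0], [-0.05, 0.05, 0.17, 0], [-0.08, 0.08, 0.17, 0]]
  ]
}}

```text
t: 57.0
ee_pos: [421.3, -198.9, 527.5]
orientation: [1.276, 1.163, -1.275]
ft_force: [-0.3, 0.4, -0.3]
width: 0.6
```

Emit:
{"api": "apply_moves", "payload": {
  "commands": [
    [[-0.02, 0.05, 0, 0], [-0.05, 0.1, 0, 0], [-0.08, 0.15, 0, 0], [-0.1, 0.2, 0, 0], [-0.12, 0.25, 0, 0], [-0.12, 0.3, 0, 0], [-0.12, 0.34, 0, 0], [-0.12, 0.34, 0, 0]]
  ]
}}

```text
t: 58.0
ee_pos: [301.7, 142.3, 526.6]
orientation: [1.273, 1.167, -1.272]
ft_force: [-0.7, -0.5, -0.2]
width: 0.3
```

```bash
python3 - <<'E'
from h import *
o=st(); im=snap('scene','s40',(170,150,370,300),4); find('scene',['handle_end','handle_pivot','clamp_pad','lid','cup','foot_1'])
im2=snap('top','t40',scale=1.5); find('top',['handle_end','handle_pivot','clamp_pad','lid','cup','wood_block','key_case','bone_folder'])
q=-162-95; print(proj(im,[(523.8+.0909*q,-36+.9959*q,171-3)]),proj(im,[(523.8+.0909*q,-36+.9959*q,178)]))
E
```

```text
t 58.0 tcp [301.7 142.3 526.6] ori [ 1.273  1.167 -1.272] F [-0.7 -0.5 -0.2] w 0.3 q6 [ 0.4  -0.2   2.05  0.    1.29  0.49]
scene handle_end [ 500. -294.  166.] 0.61
scene handle_pivot [ 507. -193.  173.] 0.64
scene lid [525. -39.  97.] 0.89
scene lid [ 391. -314.    1.] 0.8
scene lid [378. 352.  -2.] 0.25
scene cup [525. 290.  -1.] 0.63
top handle_end [ 500. -294.  165.] 0.9
top handle_end [480. 308.  18.] 0.25
top lid [ 388. -320.   -3.] 0.97
top lid [524. -37. 103.] 0.74
top cup [520. 288.  -5.] 0.82
top cup [478. 306.  16.] 0.61
top wood_block [413. 113.   2.] 0.65
top key_case [381. 354.  -0.] 0.83
top key_case [612. 200.   3.] 0.61
top bone_folder [611. 203.   5.] 0.76
top bone_folder [478. 305.  16.] 0.61
[[336.09779603 281.25672256]] [[336.88218699 278.80105   ]]
```

View pics/s40.png

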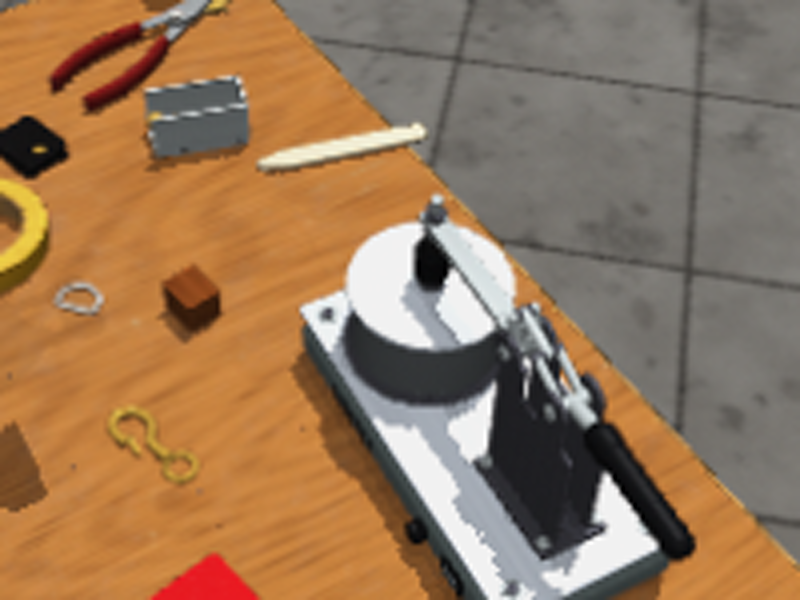

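View pics/t40.png

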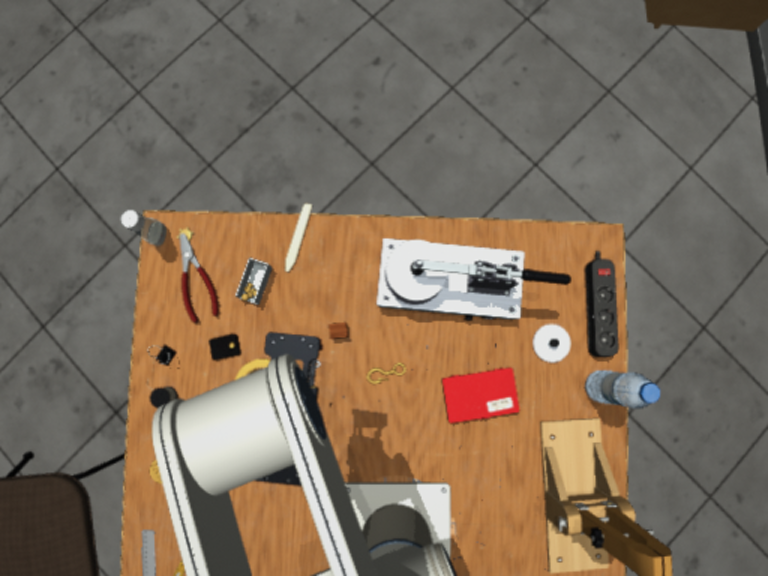

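```bash
python3 - <<'E'
from h import *
snap('top','t41',(150,165,190,210),14)
E
```

```text
(no output)
```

View pics/t41.png

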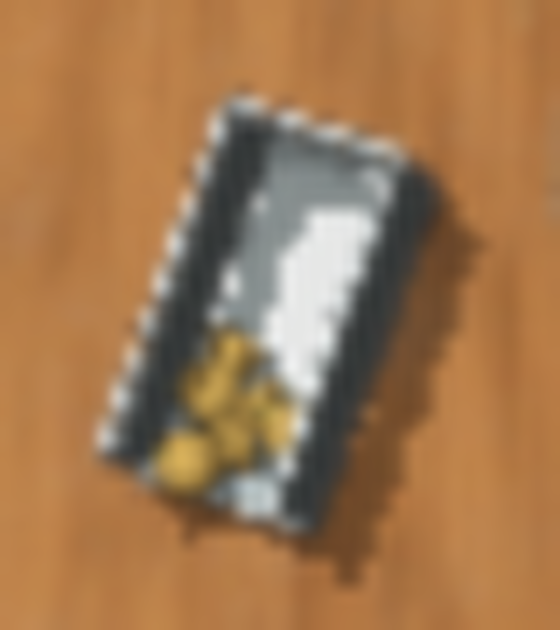

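All three remaining feet are inside the upright cup, so I am handing the job in.

```bash
python3 - <<'E'
from h import *
print(workorder.close_job())
E
```

```text
the job is handed in; nothing more can be done
None
```

The polisher is loaded, the lid is clamped down, and the job was handed in at about 58 s of the 210 s allowed.

**What I did**
- **Lid off:** I lifted the larger lid off the bowl by its knob and laid it on the table. It was later knocked about 25 mm aside, so I located it again before picking it up.
- **Pouring:** The arm can only turn about the vertical, so I tilted the cup in the fingers by pressing its underside on the bowl's rim. At about 35 degrees the feet began to slide; I held there and three of the six went into the bowl.
- **Cup back:** I levelled the cup on the far rim. It slid several mm up and back in the fingers while I did so, but no more feet fell out. It now stands on the table about 15 mm from where it started.
- **Lid and clamp:** I put the lid back on and pushed the handle down to a hard stop. The wrist force was about 30 N against that stop.

**Last checks**
- **Bowl and cup:** The pictures showed three feet in the bowl before I closed it. Three feet are in the upright cup, resting together near the lip but inside the walls.
- **Lid:** Its outline matched the seated height and centre within about 1 mm before I clamped it.
- **Clamp:** The arm lies on the knob. The handle end reads 165 to 166 mm against the pivot's 171 mm, about level given the 4 mm error of the networks. The pad itself was not detected in the final pictures, so I judged it by eye.
- **Other things:** The bone folder, key case and wood block are where they were, within measuring error. Nothing else looked moved, and the arm is clear of everything.

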